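# Load the gel runner and start it

## Task

Slide every gel cassette lying on the bench into the gel runner, one to a bay and each fully home against its stop, then turn the far selector on the console to its three-dot mark and the near one to its two-dot mark. After that press the keys on the console one at a time, each fully down for a moment and let up again: first the round one, then the oblong one, then the square one, then the round one once more, and last the big start key; keep off the cross-shaped cancel key, press no key before both selectors are set, and leave the tip box, flask and bottle where they are. At the end all the cassettes must still be fully home and the selectors still on their marks.

Things in the scene. Friction and masses are not known exactly. Their poses are not given: they have to be found in the camera images.
- runner: Gel runner, fixed, 160 x 230 mm. Origin under its centre on the bench; x to its back, y left, z up. A flat front ledge, top 20 mm above the bench, runs from x = -80 mm to the slot mouths at x = -20 mm. There an amber cover (top at 45 mm) roofs three flat bays side by side, 72 mm apart, open to the front. Behind (x = 20 to 80 mm) the housing is 60 mm high.
- bay0 (a point): Where a cassette's origin lies when it is fully home in the left bay (seen from the front): in the slot mouth, on the bay floor, 20 mm above the bench. Axes as the runner's; a cassette goes in along +x, plate first. Slot 46 mm wide, 11 mm high (20 to 31 mm above the bench), 40 mm deep to a stop; pointed lead-ins beside it reach 13 mm before the mouth.
- bay1 (a point): Where a cassette's origin lies when it is fully home in the middle bay (seen from the front): in the slot mouth, on the bay floor, 20 mm above the bench. Axes as the runner's; a cassette goes in along +x, plate first. Slot 46 mm wide, 11 mm high (20 to 31 mm above the bench), 40 mm deep to a stop; pointed lead-ins beside it reach 13 mm before the mouth.
- bay2 (a point): Where a cassette's origin lies when it is fully home in the right bay (seen from the front): in the slot mouth, on the bay floor, 20 mm above the bench. Axes as the runner's; a cassette goes in along +x, plate first. Slot 46 mm wide, 11 mm high (20 to 31 mm above the bench), 40 mm deep to a stop; pointed lead-ins beside it reach 13 mm before the mouth.
- cassette0: Gel cassette, loose, 60 g (varies), all alike; may be absent (None). Flat plate 80 x 40 x 6 mm (x, y, z) with an upright grip tab at its tail: 20 mm in x, 10 mm thick in y, from 6 to 46 mm above the underside, centred at x = -26 mm, y = 0. Origin: centre of the plate's underside. Starts flat on the bench. Home, its tab stays outside, 16 mm before the slot mouth.
- cassette1: Gel cassette, loose, 60 g (varies), all alike; may be absent (None). Flat plate 80 x 40 x 6 mm (x, y, z) with an upright grip tab at its tail: 20 mm in x, 10 mm thick in y, from 6 to 46 mm above the underside, centred at x = -26 mm, y = 0. Origin: centre of the plate's underside. Starts flat on the bench. Home, its tab stays outside, 16 mm before the slot mouth.
- cassette2: Gel cassette, loose, 60 g (varies), all alike; may be absent (None). Flat plate 80 x 40 x 6 mm (x, y, z) with an upright grip tab at its tail: 20 mm in x, 10 mm thick in y, from 6 to 46 mm above the underside, centred at x = -26 mm, y = 0. Origin: centre of the plate's underside. Starts flat on the bench. Home, its tab stays outside, 16 mm before the slot mouth.
- console: Control console, fixed box 190 x 210 x 60 mm. Origin under its centre on the bench; x points to its back, y to the left, z up. On its flat top: two selectors on the left, one behind the other (96 mm apart), a group of four small keys at the back right, the big start key at the front right.
- selector_far (a joint): Turn of the far (voltage) selector, at the back left of the console top, rad, growing clockwise seen from above, range -0.2 to 2.0; stays where it is left (light friction, 0.06 N m). Four printed marks round its far side: one dot at 0, two dots at 0.6, three dots at 1.2, four dots at 1.8. Wanted: three dots.
- selector_far_grip (a point): On the far selector's axis, 89 mm above the bench, where to grip. A black disc, 48 mm across, top 69 mm above the bench, carries an upright bar 44 mm long, 12 mm thick, up to 100 mm above the bench. x axis: along the bar to its pointer end (white line), turning with the knob. At joint value 0 the pointer is 0.9 rad to the left (anticlockwise) of console x.
- selector_near (a joint): Turn of the near (time) selector, at the front left of the console top, rad, growing clockwise seen from above, range -0.2 to 2.0; stays where it is left (light friction, 0.06 N m). Four printed marks round its far side: one dot at 0, two dots at 0.6, three dots at 1.2, four dots at 1.8. Wanted: two dots.
- selector_near_grip (a point): On the near selector's axis, 89 mm above the bench, where to grip. A black disc, 48 mm across, top 69 mm above the bench, carries an upright bar 44 mm long, 12 mm thick, up to 100 mm above the bench. x axis: along the bar to its pointer end (white line), turning with the knob. At joint value 0 the pointer is 0.9 rad to the left (anticlockwise) of console x.
- key_round (a joint): Travel of the round key (cap 20 mm across), m: 0 up, 0.006 fully down; a spring returns it (0.7 N to start, 4.9 N fully down).
- key_round_top (a point): Centre of the top of the round key (cap 20 mm across), 75 mm above the bench when up; the cap stands 12 mm proud of its black base. The four small keys stand in a 50 x 50 mm grid, in any order.
- key_oblong (a joint): Travel of the oblong key (cap 28 x 10 mm, long side along console y), m: 0 up, 0.006 fully down; a spring returns it (0.7 N to start, 4.9 N fully down).
- key_oblong_top (a point): Centre of the top of the oblong key (cap 28 x 10 mm, long side along console y), 75 mm above the bench when up; the cap stands 12 mm proud of its black base. The four small keys stand in a 50 x 50 mm grid, in any order.
- key_square (a joint): Travel of the square key (cap 19 x 19 mm), m: 0 up, 0.006 fully down; a spring returns it (0.7 N to start, 4.9 N fully down).
- key_square_top (a point): Centre of the top of the square key (cap 19 x 19 mm), 75 mm above the bench when up; the cap stands 12 mm proud of its black base. The four small keys stand in a 50 x 50 mm grid, in any order.
- key_start (a joint): Travel of the big round start key (cap 34 mm across, alone in front of the other keys), m: 0 up, 0.006 fully down; a spring returns it (0.7 N to start, 4.9 N fully down).
- key_start_top (a point): Centre of the top of the big round start key (cap 34 mm across, alone in front of the other keys), 75 mm above the bench when up; the cap stands 12 mm proud of its black base. 
- key_cross (a joint): Travel of the cross-shaped cancel key (two 26 x 7 mm bars), not to be pressed, m: 0 up, 0.006 fully down; a spring returns it (0.7 N to start, 4.9 N fully down). It stands in the corner of the four-key grid that the round, oblong and square keys leave, at the same height.
- tip_box: Blue pipette tip box 85 x 115 x 57 mm, bystander, loose. Origin at the centre of its underside.
- flask: Glass conical flask, 84 mm across the foot, 135 mm high, bystander, loose. Origin at the centre of its underside.
- wash_bottle: White bottle with blue cap, 66 mm across, 150 mm high, bystander, loose. Origin at the centre of its underside.
Not all that is in view belongs to the job. What is shaped like the cassette0 but brown is not meant.

How it is judged:
By the outcome, as a careful person would: the job done as asked, in the order asked, and still so for the second after the job is handed in, with the robot touching nothing.
Of cassette0, cassette1, cassette2 only 2 to 3 are there at a start; the rules pass over those that are not, and their reading is None.
At some moment in a run one of cassette0, cassette1, cassette2 may be knocked a few centimetres aside while the robot is not near it.
Once in a run the grip may slacken for a moment while it holds something.
It also fails if it takes over 210 s, if anything falls off the work surface, if the arm or the gripper's body presses on something with over 40 N, if the wrist force passes 120 N, or if a joint passes its speed limit or range.

## Robot

A 6-joint arm with a two-finger parallel gripper is mounted at the origin on the work surface. World frame = base frame: x ahead of the robot, y to its left, z up, the work surface at z = 0. Lengths are in mm, angles in rad, forces in N, time in s.
With the tool pointing down it reaches from about 350 to 975 mm from the base axis. Payload 7.1 kg.
Tool frame: the origin (TCP) lies midway between the tips of the shut fingers; the grasp point (between the pads) lies 19 mm behind it; z points along the fingers, y is the line along which they close (so a half turn about z gives the same grasp; the last joint's range is limited). The gripper opens to 88 mm and grips with 3 to 60 N. Pads are 20 mm wide; open, the fingers measure 115 mm over their backs; the gripper's body (75 mm by 178 mm) begins 61 mm behind the grasp point.
Start: joints at [1.219, 0.423, 1.63, -0, 1.089, -0.019], TCP at [204.15, 590.701, 222.675] pointing down, gripper open.
Joint ranges: [-3, 3], [-0.9, 2.11], [0.09, 2.58], [-1.31, 4.45], [0.11, 2.69], [-2.54, 2.54]. Speed limits (rad/s): [2.39, 2.39, 3.01, 3.14, 3.14, 3.14].

## Interface

Orientations are given as a rotation vector (axis times angle).
In Python, from workcell import ctrl gives the robot as it stands. The module is installed in compiled form; this text tells all that it offers.
- The arm moves only by the tool apply_moves, never from a script. Its argument "targets" is a list of rows, each a list of 3 entries, a list of its own where there are three numbers: the opening, from -1 (shut) to 1 (fully open), then the shift along the tool's x, y, z normalised to -1 to 1, where 1 is 5 cm, then the turn, a rotation vector about the tool's x, y, z normalised to -1 to 1, where 1 is 90 degrees. In form: [[jaw, [x, y, z], [wx, wy, wz]], ...]. A call has 1 to 8 rows; each row shifts and turns the commanded pose from where the row before left it, along the tool's axes as they then stand; what a row does not reach is not made up. A row lasts 1/8 s, in which the tool goes at most 62.5 mm and 10.7 degrees, less where a joint would pass 70% of its speed; a pose out of reach is approached as far as the arm can. A call with a number of a shift or a turn outside -1 to 1 is refused whole. A call with a gripper value outside its range is refused whole. The fingers move at their own pace and stop on an object; the grip force is fixed at half the most. Time passes only in rows, so rows that do not move let the fingers close. It gives the time, the measured TCP pose, the force, the opening and the grip force at its end, in the units of the state.
- ctrl.get_obs(): the state, without advancing time (a new reading comes with each control period).
- ctrl.get_image(name): name is "scene" or "top" or "wrist"; returns a dict with "pixels" (480x640x3 uint8, blue, green, red), "camera_matrix" (3x3 intrinsics, pixels), "view" (4x4, takes a point from world to camera coordinates); the wrist camera has in their place "hand_eye" (4x4, takes a point from camera to tool coordinates, whose origin is the TCP and whose axes are the flange's). Camera axes: x right, y down, z forward; pixel columns grow to the right and rows downward; lengths in mm; the calibration is good to about 2 mm. The wrist camera is an equidistant fisheye: a pixel r from the principal point sees the ray r / f radians off the axis. A picture is of the moment at which its call begins: read the wrist's pose just before it. There is no depth.
- ctrl.close_job(): hands the job in; it is judged then, once.
Trained networks look in the newest picture that a camera, given by its name, has taken for a name from the list of things; names that differ only in an ending like _2 or _b are one class to them, and where a whole thing is asked for, a point or a joint stands for the part that bears it (a point fixed in the world has none). Each returns a list of dicts, best first, with "score" (0 to 1); they miss things now and then, are a little off and sometimes report something else, mostly with a low value. They report only what shows in the picture. A call takes as long as a camera call. They do not tell look-alikes from the thing itself.
- ctrl.masks_of(label, camera): "region" (480x640 bool, what is visible of it) and "bbox" ([left, top, right, bottom] in pixels, round what is visible of it).
- ctrl.pinpoint(label, camera): "xy" ([column, row] in pixels: a listed point, or the origin of a listed thing).
The state is a dict: "t": time; "qpos": joint angles; "qvel": joint speeds; "joint_torque": joint torques, N m; "ee_pos": TCP position; "orientation": TCP orientation; "ft_force": force on the tool from outside, world axes, zero at the start; "moment": the same for the moment, N m; "width": finger opening in mm; "grasp_force": force on a finger pad.
Only numpy, scipy, OpenCV 4.12 (cv2) and the standard library are available. Lean on these libraries where they do the work, as an engineer would, in place of code of your own. Each camera call takes 0.05 s, during which the arm holds its last target. There are 200 camera calls.

## Working session

There is one attempt and no reset: what is moved stays moved. The work goes in short steps, Python scripts to look and compute and a tool call to move; the robot and the scene stay as the last step left them, time stands still between calls to the robot, and variables do not carry over. Pictures are saved under pics/ and viewed, at most 17 in all, crops included, and the job is handed in when it is done.

Besides the shell and the picture viewer there is one more tool, called after "Request:" as name(argument=value, ...) on one line, values as JSON. apply_moves: Moves the arm, as the interface text tells. Scaled input: -1 to 1 covers 5 cm each way for a shift and 90 degrees each way for a turn. Its arguments: {"type":"object","properties":{"targets":{"type":"array"}},"required":["targets"]}

```bash
mkdir -p pics
cat > h.py <<'E'
import numpy as np, cv2
from scipy.spatial.transform import Rotation as R
from workcell import ctrl
def im(n,save=None):
    d=ctrl.get_image(n)
    if save: cv2.imwrite('pics/'+save,d['pixels'])
    return d
def back(d,uv,z):
    K=np.array(d['camera_matrix']);V=np.array(d['view'])
    r=V[:3,:3].T@np.linalg.inv(K)@np.array([uv[0],uv[1],1.]);c=-V[:3,:3].T@V[:3,3]
    return c+r*(z-c[2])/r[2]
def proj(d,p):
    K=np.array(d['camera_matrix']);V=np.array(d['view'])
    q=K@(V[:3,:3]@np.asarray(p,float)+V[:3,3]);return q[:2]/q[2]
E
python3 - <<'E'
from h import *
o=ctrl.get_obs();print({k:np.round(v,3) for k,v in o.items()})
for n in('top','scene'):
    d=im(n,n+'0.png');V=np.array(d['view']);print(n,-V[:3,:3].T@V[:3,3])
    for l,z in [('runner',0),('bay0',20),('bay1',20),('bay2',20),('cassette0',0),('console',0),('selector_far_grip',89),('selector_near_grip',89),('key_round_top',75),('key_oblong_top',75),('key_square_top',75),('key_start_top',75),('key_cross',69),('tip_box',0),('flask',0),('wash_bottle',0)]:
        try:
            for r in ctrl.pinpoint(l,n)[:5]: print(l,round(r['score'],2),np.round(r['xy']),np.round(back(d,r['xy'],z)[:2]))
        except Exception as e: print(l,e)
E
```

```text
{'t': np.float64(0.0), 'qpos': array([ 1.219,  0.424,  1.631, -0.   ,  1.089, -0.019]), 'qvel': array([-0.   ,  0.   ,  0.002,  0.001,  0.001, -0.   ]), 'joint_torque': array([-2.0000e-03, -5.4463e+01, -2.7366e+01,  6.4000e-02,  2.3000e-02,
       -0.0000e+00]), 'ee_pos': array([203.963, 590.182, 221.903]), 'orientation': array([-5.200e-01, -3.098e+00,  2.000e-03]), 'ft_force': array([-0.129, -0.572,  0.67 ]), 'moment': array([ 0.03 , -0.003, -0.014]), 'grasp_force': np.float64(0.0), 'width': np.float64(87.767)}
top [ 408.06109616  -17.19065266 1151.01766699]
runner 0.76 [461. 264.] [ 499. -302.]
bay0 0.93 [465. 269.] [ 488. -306.]
bay0 0.65 [501. 268.] [ 491. -377.]
bay0 0.57 [429. 272.] [ 480. -235.]
bay1 0.93 [465. 269.] [ 488. -306.]
bay1 0.65 [501. 268.] [ 491. -377.]
bay1 0.57 [429. 272.] [ 480. -235.]
bay2 0.93 [465. 269.] [ 488. -306.]
bay2 0.65 [501. 268.] [ 491. -377.]
bay2 0.57 [429. 272.] [ 480. -235.]
cassette0 0.93 [350. 253.] [519. -80.]
cassette0 0.87 [257. 348.] [327. 103.]
cassette0 0.69 [268. 270.] [480.  86.]
cassette0 0.6 [325. 315.] [394. -31.]
cassette0 0.59 [3
[... 1350 characters left out ...]
21.]
selector_far_grip 0.69 [476. 314.] [587. 378.]
selector_near_grip 0.91 [489. 281.] [484. 384.]
key_round_top 0.6 [432. 311.] [598. 297.]
key_oblong_top 0.65 [416. 288.] [552. 250.]
key_oblong_top 0.63 [488. 281.] [472. 382.]
key_oblong_top 0.5 [205. 316.] [ 791. -114.]
key_square_top 0.51 [409. 304.] [599. 248.]
key_start_top 0.58 [432. 274.] [498. 269.]
key_start_top 0.37 [406. 303.] [598. 243.]
key_cross it knows: bay, cassette, console, flask, key_oblong_top, key_round_top, key_square_top, key_start_top, runner, selector_far_grip, selector_near_grip, tip_box, wash_bottle
tip_box 0.88 [278. 338.] [731.  14.]
flask 0.81 [370. 360.] [706. 208.]
wash_bottle 0.93 [204. 319.] [ 746. -155.]
```

Run:
```python
import cv2
a=cv2.imread('pics/top0.png')
cv2.imwrite('pics/t1.png',cv2.resize(a[120:370,70:390],(768,600),interpolation=cv2.INTER_CUBIC))
cv2.imwrite('pics/t2.png',a)
```

```text
(no output)
```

View pics/top0.png

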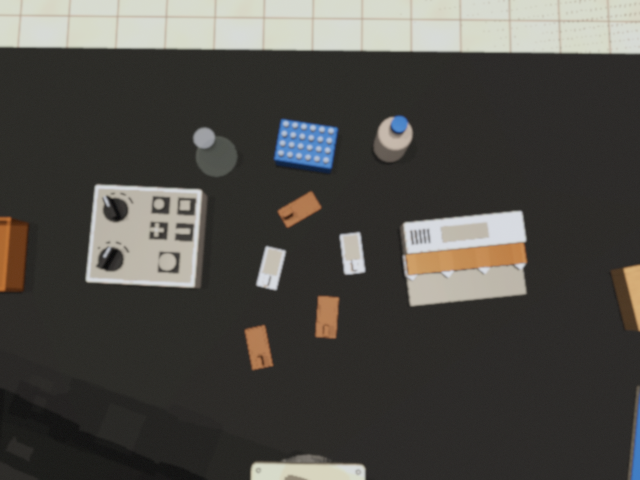

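View pics/t1.png

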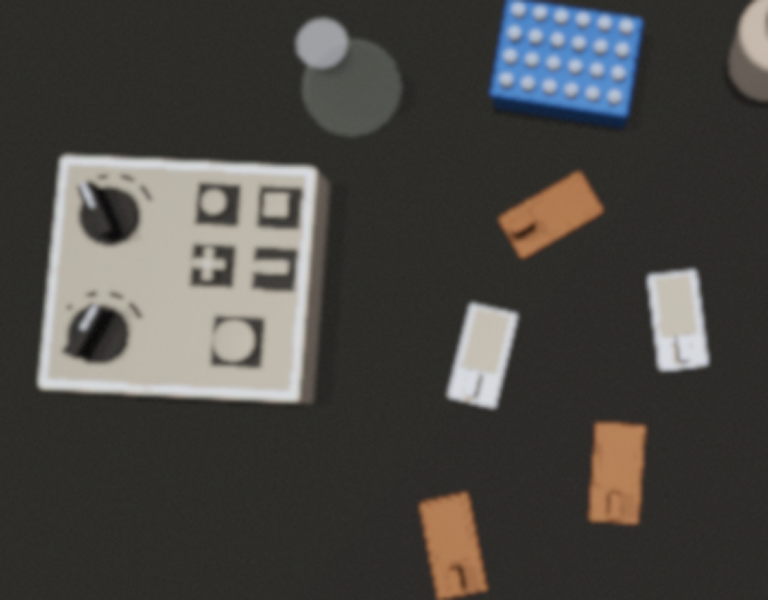

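The top view shows two white cassettes at about (271,268) and (352,253), and three brown look-alikes. The runner is at (465,258) and the console at (147,236). The far selector is near one dot, and the near one is past two dots. The cross key is front left of the 4-key group.

Request:
apply_moves(targets=[[1,[-0.86,-0.88,0],[0,0,0]],[1,[-0.86,-0.88,0],[0,0,0]],[1,[-0.86,-0.88,0],[0,0,0]],[1,[-0.86,-0.88,0],[0,0,0]],[1,[-0.86,-0.88,0],[0,0,0]],[1,[-0.86,-0.88,0],[0,0,0]],[1,[-0.86,-0.88,0],[0,0,0]],[1,[-0.86,-0.88,0],[0,0,0]]])

```text
t: 2.6
ee_pos: [415.1, 143.9, 223.1]
orientation: [0.52, 3.097, 0.001]
ft_force: [1.7, -0.3, -0.1]
width: 87.9
grasp_force: 0.0
```

```bash
cat >> h.py <<'E'
def pose():
    o=ctrl.get_obs();T=np.eye(4);T[:3,:3]=R.from_rotvec(o['orientation']).as_matrix();T[:3,3]=o['ee_pos'];return T
def wrist(save=None):
    T=pose();d=im('wrist',save);d['T']=T@np.array(d['hand_eye']);return d
def wback(d,uv,z):
    K=np.array(d['camera_matrix']);a=(np.array(uv,float)-K[:2,2])/[K[0,0],K[1,1]]
    th=np.linalg.norm(a);v=np.append(a/max(th,1e-9)*np.sin(th),np.cos(th))
    r=d['T'][:3,:3]@v;c=d['T'][:3,3];return c+r*(z-c[2])/r[2]
def wproj(d,p):
    K=np.array(d['camera_matrix']);q=d['T'][:3,:3].T@(np.asarray(p,float)-d['T'][:3,3])
    n=np.hypot(q[0],q[1]);th=np.arctan2(n,q[2]);return K[:2,2]+th*q[:2]/max(n,1e-9)*[K[0,0],K[1,1]]
E
python3 - <<'E'
from h import *
d=wrist('w1.png');o=ctrl.get_obs();print(o['t'],o['ee_pos'],o['orientation'],d['camera_matrix'],d['hand_eye'])
for r in ctrl.pinpoint('cassette0','wrist'): print(r['score'],r['xy'],wback(d,r['xy'],0))
E
```

```text
2.65 [417.51013357 138.55540771 223.15089611] [ 5.24648921e-01  3.09467593e+00 -2.76728665e-03] [[371.64829954   0.         321.65879833]
 [  0.         371.64829954 240.1914249 ]
 [  0.           0.           1.        ]] [[-9.79688709e-04 -9.66626985e-01 -2.56186090e-01  7.01656388e+01]
 [ 9.99999331e-01 -7.89529955e-04 -8.45116508e-04 -2.25774234e-01]
 [ 6.14645830e-04 -2.56186746e-01  9.66627112e-01 -1.62130763e+02]
 [ 0.00000000e+00  0.00000000e+00  0.00000000e+00  1.00000000e+00]]
0.81 [285.6, 379.6] [602.46789393  30.37724095   0.        ]
0.74 [254.3, 146.8] [327.82042045  99.81473357   0.        ]
0.73 [288.1, 287.6] [484.91812535  79.51051551   0.        ]
0.62 [170.1, 241.9] [390.77827302 -30.56740517   0.        ]
```

View pics/w1.png

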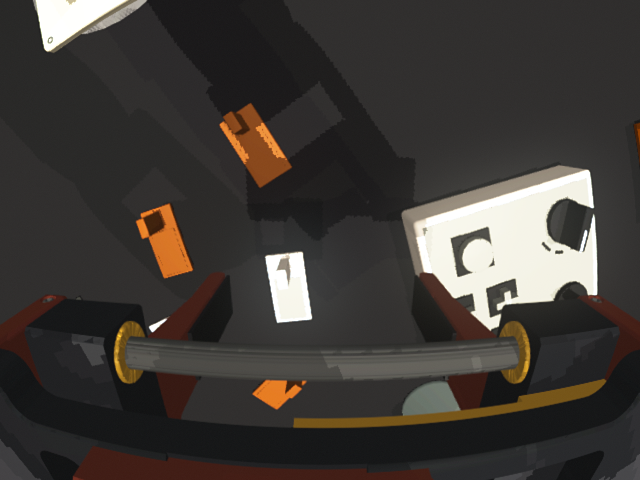

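The wrist view shows cassette A lying clear at about (288,287), tab at its top end, between the fingers. Next I fit its silhouette for an exact pose.

```bash
cat >> h.py <<'E'
from scipy.optimize import minimize
def box(x0,x1,y0,y1,z0,z1): return np.array([[x,y,z] for x in(x0,x1) for y in(y0,y1) for z in(z0,z1)],float)
CAS=[box(-40,40,-20,20,0,6),box(-36,-16,-5,5,6,46)]
def render(pj,boxes,p,z0=0,s=4):
    m=np.zeros((480*s,640*s),np.uint8);c,q=np.cos(p[2]),np.sin(p[2])
    for b in boxes:
        w=np.c_[p[0]+c*b[:,0]-q*b[:,1],p[1]+q*b[:,0]+c*b[:,1],b[:,2]+z0]
        uv=np.array([pj(x) for x in w])
        cv2.fillConvexPoly(m,cv2.convexHull(((uv+.5)*s*16).astype(np.int32)),1,shift=4)
    return cv2.resize(m.astype(np.float32),(640,480),interpolation=cv2.INTER_AREA)
def fit(pj,boxes,mask,p0,z0=0,valid=None):
    mk=mask.astype(np.float32);v=np.ones_like(mk) if valid is None else valid
    f=lambda p:(np.abs(render(pj,boxes,p,z0)-mk)*v).sum()/mk.sum()
    sim=np.array([p0]+[np.array(p0)+e for e in([8,0,0],[0,8,0],[0,0,.15])])
    r=minimize(f,p0,method='Nelder-Mead',options=dict(initial_simplex=sim,xatol=.05,fatol=1e-4));return r.x,r.fun
def white(px): 
    a=px.astype(int);return (a.min(2)>105)&(a.max(2)-a.min(2)<60)
def cass(d,pj,seed,p0,z0=0,cam='wrist'):
    best=None
    for r in ctrl.masks_of('cassette0',cam):
        c=(np.array(r['bbox'][:2])+r['bbox'][2:])/2
        if np.hypot(*(c-seed))<25: best=r['region'];break
    if best is None: print('none');return
    return fit(pj,CAS,best,p0,z0)
E
python3 - <<'E'
from h import *
d=wrist();print(d['T'][:3,3],ctrl.get_obs()['ee_pos'])
pj=lambda x:wproj(d,x)
print('A wrist',cass(d,pj,pj([485,80,0]),[485,80,-.28]))
t=im('top');tp=lambda x:proj(t,x)
print('A top',cass(t,tp,tp([485,80,0]),[485,80,-.28],cam='top'))
print('B top',cass(t,tp,tp([519,-80,0]),[519,-80,.1],cam='top'))
E
```

```text
[349.87067599 164.51605663 385.05588184] [415.32282635 143.29167175 222.89055191]
A wrist (array([ 4.83471883e+02,  8.06030973e+01, -2.20282039e-01]), np.float64(0.05112244933843613))
A top (array([ 4.85942788e+02,  8.09718914e+01, -1.81805491e-01]), np.float64(0.06134544312953949))
B top (array([ 5.17764333e+02, -8.16904078e+01,  1.42810230e-01]), np.float64(0.05253855884075165))
```

```bash
cat >> h.py <<'E'
def head():
    T=pose();return np.arctan2(-T[1,0],-T[0,0])
def go(x,y,z,yaw):
    o=ctrl.get_obs();h=head();dz=(h-yaw+np.pi)%(2*np.pi)-np.pi
    d=np.array([x,y])-o['ee_pos'][:2];c,s=np.cos(yaw),np.sin(yaw)
    print('head %.3f'%h,'turn units %.3f'%(dz/(np.pi/2)),'shift units',np.round(np.array([-(c*d[0]+s*d[1]),-s*d[0]+c*d[1],-(z-o['ee_pos'][2])])/50,3), 'pos',np.round(o['ee_pos'],1))
E
python3 - <<'E'
from h import *
print(pose()[:3,:3]);go(459,86,11,-.205)
E
```

```text
[[-9.45669665e-01  3.25128992e-01 -1.55676733e-04]
 [ 3.25128960e-01  9.45669667e-01  1.97947450e-04]
 [ 2.11577219e-04  1.36577884e-04 -9.99999968e-01]]
head -0.331 turn units -0.080 shift units [-1.132 -1.004  4.233] pos [413.8 146.7 222.7]
```

Request:
apply_moves(targets=[[1,[0,0,0],[0,0,-0.08]],[1,[-0.56,-0.5,0],[0,0,0]],[1,[-0.56,-0.5,0.5],[0,0,0]],[1,[0,0,1],[0,0,0]],[1,[0,0,1],[0,0,0]],[1,[0,0,0.5],[0,0,0]],[1,[0,0,0],[0,0,0]],[1,[0,0,0],[0,0,0]]])

```text
t: 3.95
ee_pos: [459.3, 86.3, 73.5]
orientation: [0.322, 3.124, 0.0]
ft_force: [-0.3, -0.4, -0.4]
width: 88.2
grasp_force: 0.0
```

Run:
```python
from h import *
go(459,86,11,-.205)
d=wrist('w2.png');pj=lambda x:wproj(d,x)
print('A wrist',cass(d,pj,pj([485,80,0]),[485,80,-.2]))
```

```text
head -0.205 turn units -0.000 shift units [ 0.004 -0.006  1.249] pos [459.3  86.3  73.5]
A wrist (array([ 4.84213068e+02,  8.09569570e+01, -2.23479230e-01]), np.float64(0.031212234869599342))
```

View pics/w2.png

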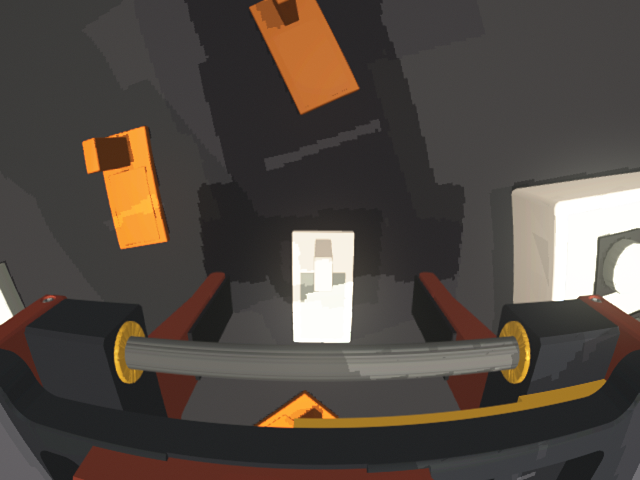

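The cassette is centred between the fingers (tab near (323,260)). I descend and grip.

Request:
apply_moves(targets=[[1,[0,0,0.62],[0,0,0.01]],[1,[0,0,0.62],[0,0,0]],[1,[0,0,0],[0,0,0]],[-1,[0,0,0],[0,0,0]],[-1,[0,0,0],[0,0,0]],[-1,[0,0,0],[0,0,0]],[-1,[0,0,0],[0,0,0]],[-1,[0,0,0],[0,0,0]]])

```text
t: 5.05
ee_pos: [458.9, 85.2, 10.8]
orientation: [0.349, 3.122, 0.0]
ft_force: [-0.6, 0.1, 0.2]
width: 41.6
grasp_force: 0.0
```

Request:
apply_moves(targets=[[-1,[0,0,0],[0,0,0]],[-1,[0,0,0],[0,0,0]],[-1,[0,0,0],[0,0,0]],[-1,[0,0,0],[0,0,0]]])

```text
t: 5.55
ee_pos: [458.8, 85.2, 10.6]
orientation: [-0.349, -3.122, 0.0]
ft_force: [-0.9, -1.0, -1.4]
width: 9.5
grasp_force: 30.0
```

Request:
apply_moves(targets=[[-1,[0,0,-0.5],[0,0,0]],[-1,[0,0,-1],[0,0,0]],[-1,[0,0,-1],[0,0,0]],[-1,[0,0,0],[0,0,0]],[-1,[0,0,0],[0,0,0]]])

```text
t: 6.18
ee_pos: [458.3, 85.1, 135.3]
orientation: [-0.349, -3.122, 0.0]
ft_force: [-0.1, 0.1, -0.6]
width: 10.2
grasp_force: 30.0
```

```bash
cat >> h.py <<'E'
RUN=[box(-80,-20,-115,115,0,20),box(-20,20,-115,115,0,45),box(20,80,-115,115,0,60)]
CON=[box(-95,95,-105,105,0,60)]
E
python3 - <<'E'
from h import *
for n in('top','scene'):
    t=im(n);tp=lambda x:proj(t,x)
    for l,b,p in(('runner',RUN,[505,-305,.07]),('console',CON,[537,318,0])):
        for r in ctrl.masks_of(l,n)[:1]: print(n,l,r['score'],r['region'].sum(),fit(tp,b,r['region'],p))
go(400,-180,135,.07)
E
```

```text
top runner 0.88 10093 (array([ 5.06979046e+02, -3.00272314e+02,  1.19462216e-01]), np.float64(0.014341622591018677))
top console 0.76 8403 (array([ 5.40853006e+02,  3.23021438e+02, -3.23064807e-02]), np.float64(0.350894033908844))
scene runner 0.61 4800 (array([ 5.05679355e+02, -3.02428546e+02,  1.27179147e-01]), np.float64(0.033932290971279144))
scene console 0.78 8082 (array([ 5.40051811e+02,  3.23701748e+02, -3.53926185e-02]), np.float64(0.14912769198417664))
head -0.223 turn units -0.186 shift units [ 1.531 -5.207 -0.007] pos [458.1  85.1 134.6]
```

Run:
```python
from h import *
go(388,-243,125,.122)
```

```text
head -0.223 turn units -0.220 shift units [ 2.191 -6.342  0.193] pos [458.1  85.1 134.6]
```

Request:
apply_moves(targets=[[-1,[0,0,0],[0,0,-0.11]],[-1,[0,0,0],[0,0,-0.11]],[-1,[0.3,-0.9,0],[0,0,0]],[-1,[0.3,-0.9,0],[0,0,0]],[-1,[0.32,-0.9,0],[0,0,0]],[-1,[0.32,-0.9,0],[0,0,0]],[-1,[0.32,-0.9,0],[0,0,0]],[-1,[0.32,-0.9,0.1],[0,0,0]]])

```text
t: 7.48
ee_pos: [398.2, -195.8, 130.4]
orientation: [-0.193, 3.136, -0.0]
ft_force: [0.9, 0.0, -0.6]
width: 9.7
grasp_force: 30.0
```

Request:
apply_moves(targets=[[-1,[0.31,-0.94,0.1],[0,0,0]],[-1,[0,0,0],[0,0,0]],[-1,[0,0,0],[0,0,0]],[-1,[0,0,0],[0,0,0]]])

```text
t: 7.98
ee_pos: [389.0, -241.8, 125.5]
orientation: [0.195, -3.135, -0.001]
ft_force: [0.4, 0.0, -2.1]
width: 9.9
grasp_force: 30.0
```

Run:
```python
from h import *
go(388,-243,32,.122)
d=wrist('w3.png');pj=lambda x:wproj(d,x);T=pose();z=T[2,3]-11
print('w',ctrl.get_obs()['width'])
p=[T[0,3]+26,T[1,3]+3,.122]
for r in ctrl.masks_of('cassette0','wrist'):
    print(r['score'],r['bbox'],pj(p[:2]+[z]))
print('A',cass(d,pj,pj(p[:2]+[z]),p,z))
for r in ctrl.pinpoint('bay0','wrist'): print(r['score'],r['xy'],wback(d,r['xy'],20))
```

```text
head 0.124 turn units 0.001 shift units [ 0.022 -0.022  1.87 ] pos [ 389.  -241.8  125.5]
w 9.82348873138091
0.98 [466.5, 368.1, 494.8, 406.0] [321.71200697 333.10308428]
0.87 [631.6, 181.7, 640.0, 257.9] [321.71200697 333.10308428]
0.78 [280.7, 261.2, 364.3, 398.1] [321.71200697 333.10308428]
0.62 [519.3, 220.1, 586.4, 304.7] [321.71200697 333.10308428]
A (array([ 4.14629109e+02, -2.38817594e+02,  1.22880112e-01]), np.float64(1.8215227127075195))
0.94 [157.2, 337.3] [ 495.68984401 -375.50919351   20.        ]
```

View pics/w3.png

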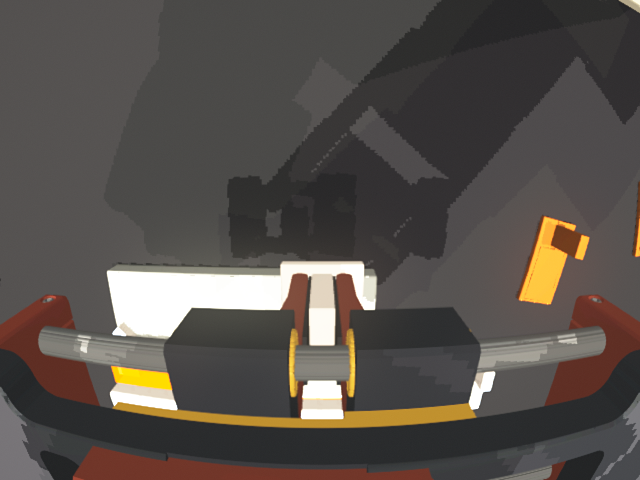

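Run:
```python
from h import *
d=wrist();T=pose();z=T[2,3]-11;h=head()
c,s=np.cos(h),np.sin(h);P=lambda lx,ly,lz:[T[0,3]+c*(lx+26)-s*ly,T[1,3]+s*(lx+26)+c*ly,z+lz]
for ly in(-20,20): print('tail',[np.round(wproj(d,P(-40,ly,k)),1) for k in(0,6)])
c,s=np.cos(.122),np.sin(.122)
for ly in(-115,115): print('runner front corner',[np.round(wproj(d,[506.5-80*c-s*ly,-301.2-80*s+c*ly,k]),1) for k in (0,20)])
a=d['pixels'].astype(int)
w=white(d['pixels'])
for u in (120,150,180,210,240): print(u,np.argmax(w[230:300,u])+230,end=' ')
for v in (275,285,295): print('row',v,np.where(w[v])[0][[0,-1]])
for u in (285,290,355,360): print(u,np.argmax(w[230:300,u])+230,end=' ')
for v in (265,270): r=np.where(w[v,230:400])[0]+230;print('row',v,r[[0,-1]])
```

```text
tail [array([281.1, 260.6]), array([279.8, 264.5])]
tail [array([362.5, 260.6]), array([363.8, 264.5])]
runner front corner [array([116.2, 264.5]), array([105.3, 271.7])]
runner front corner [array([373. , 267.5]), array([376.3, 275.9])]
120 265 150 265 180 266 210 267 240 268 row 275 [107 376]
row 285 [109 377]
row 295 [111 376]
285 261 290 261 355 261 360 261 row 265 [280 363]
row 270 [230 373]
```

Request:
apply_moves(targets=[[-1,[0,-0.02,0.62],[0,0,0]],[-1,[0,0,0.62],[0,0,0]],[-1,[0,0,0.4],[0,0,0]],[-1,[0,0,0.22],[0,0,0]],[-1,[0,0,0],[0,0,0]],[-1,[-0.2,0,0],[0,0,0]],[-1,[-0.2,0,0],[0,0,0]],[-1,[0,0,0],[0,0,0]]])

```text
t: 9.22
ee_pos: [410.6, -241.7, 33.3]
orientation: [-0.194, 3.134, -0.002]
ft_force: [-0.5, 0.4, -1.2]
width: 10.0
grasp_force: 30.0
```

Request:
apply_moves(targets=[[-1,[-0.2,0,0],[0,0,0]],[-1,[-0.2,0,0],[0,0,0]],[-1,[-0.2,0,0],[0,0,0]],[-1,[0,0,0],[0,0,0]]])

```text
t: 9.72
ee_pos: [439.7, -237.7, 32.7]
orientation: [-0.194, 3.135, -0.001]
ft_force: [1.0, 0.7, -0.5]
width: 9.4
grasp_force: 30.0
```

Request:
apply_moves(targets=[[-1,[-0.08,0.01,0.02],[0,0,0]],[-1,[-0.08,0,0.0],[0,0,0]],[-1,[-0.06,0,0],[0,0,0]],[-1,[0,0,0],[0,0,0]]])

```text
t: 10.22
ee_pos: [449.7, -235.9, 31.7]
orientation: [-0.193, 3.136, -0.0]
ft_force: [-0.3, 1.7, -0.8]
width: 10.3
grasp_force: 30.0
```

Request:
apply_moves(targets=[[-1,[-0.03,0,0],[0,0,0]],[-1,[-0.03,0,0],[0,0,0]],[-1,[0,0,0],[0,0,0]],[-1,[0,0,0],[0,0,0]]])

```text
t: 10.72
ee_pos: [451.9, -235.4, 31.6]
orientation: [0.192, -3.135, -0.001]
ft_force: [-2.4, -0.1, -0.2]
width: 9.4
grasp_force: 30.0
```

Request:
apply_moves(targets=[[-1,[-0.03,0,0],[0,0,0]],[-1,[-0.03,0,0],[0,0,0]],[-1,[0,0,0],[0,0,0]],[-1,[0,0,0],[0,0,0]]])

```text
t: 11.22
ee_pos: [452.0, -234.7, 31.2]
orientation: [0.192, -3.13, -0.004]
ft_force: [-12.4, -5.8, 5.0]
width: 9.9
grasp_force: 30.0
```

Request:
apply_moves(targets=[[-0.2,[0,0,0],[0,0,0]],[-0.2,[0,0,0],[0,0,0]],[-0.2,[0,0,0],[0,0,0]],[-0.2,[0,0,-0.2],[0,0,0]],[-0.2,[0,0,-0.8],[0,0,0]],[-0.2,[0,0,-1],[0,0,0]],[-0.2,[0,0,-0.9],[0,0,0]]])

```text
t: 12.1
ee_pos: [455.6, -235.1, 179.0]
orientation: [-0.193, 3.135, -0.001]
ft_force: [1.2, -0.3, -0.2]
width: 35.2
grasp_force: 0.0
```

Request:
apply_moves(targets=[[1,[0.5,0.9,0],[0,0,0]],[1,[0.5,0.9,0],[0,0,0]],[1,[0,0.9,0],[0,0,0]],[1,[0,0,0],[0,0,0]],[1,[0,0,0],[0,0,0]],[1,[0,0,0],[0,0,0]]])

```text
t: 12.85
ee_pos: [389.9, -108.1, 176.9]
orientation: [-0.191, 3.135, -0.001]
ft_force: [0.6, -0.8, 0.0]
width: 87.3
grasp_force: 0.0
```

```bash
cat >> h.py <<'E'
def resid(d,pj,lx,yb,cam,run=(506.5,-301.2,.122)):
    "home-check: fit cassette near bay, report offset in runner frame"
    c,s=np.cos(run[2]),np.sin(run[2]);p0=[run[0]-20*c-yb*s,run[1]-20*s+yb*c]
    return p0
E
python3 - <<'E'
from h import *
d=wrist('w4.png');pj=lambda x:wproj(d,x)
for r in ctrl.masks_of('cassette0','wrist'):
    u=[(r['bbox'][0]+r['bbox'][2])/2,(r['bbox'][1]+r['bbox'][3])/2]; print(r['score'],r['bbox'],np.round(wback(d,u,10)))
t=im('top');tp=lambda x:proj(t,x)
print('B top',cass(t,tp,tp([519,-80,0]),[519,-80,.1],cam='top'))
go(492,-85,75,.13)
E
```

```text
0.95 [313.6, 304.8, 350.6, 346.6] [493. -85.  10.]
0.92 [379.2, 384.4, 446.9, 415.5] [581.  20.  10.]
0.81 [375.2, 185.5, 430.6, 275.9] [389. -33.  10.]
0.8 [157.2, 259.5, 203.3, 300.1] [ 464. -241.   10.]
0.66 [517.8, 149.3, 563.9, 227.9] [327. 106.  10.]
B top (array([ 5.17645080e+02, -8.17550536e+01,  1.18134036e-01]), np.float64(0.06910376995801926))
head 0.122 turn units -0.005 shift units [-2.093  0.187  2.031] pos [ 389.4 -107.8  176.6]
```

View pics/w4.png

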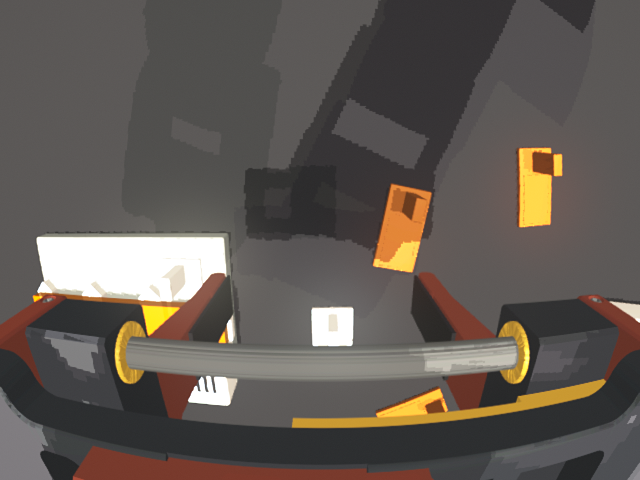

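Cassette A is in the left bay, at about (183,280). B lies clear at (332,326). I move over B.

Request:
apply_moves(targets=[[1,[-0.7,0.06,0],[0,0,0]],[1,[-0.7,0.06,0],[0,0,0]],[1,[-0.68,0.06,0.5],[0,0,0]],[1,[0,0,0.9],[0,0,0]],[1,[0,0,0.65],[0,0,0]],[1,[0,0,0],[0,0,0]],[1,[0,0,0],[0,0,0]],[1,[0,0,0],[0,0,0]]])

```text
t: 14.05
ee_pos: [492.5, -85.9, 75.6]
orientation: [-0.192, 3.133, -0.001]
ft_force: [0.3, 0.4, -0.3]
width: 87.4
grasp_force: 0.0
```

Run:
```python
from h import *
d=wrist();pj=lambda x:wproj(d,x)
x,f=cass(d,pj,pj([518,-82,0]),[518,-82,.12]);print(x,f)
go(x[0]-26*np.cos(x[2]),x[1]-26*np.sin(x[2]),11,x[2])
```

```text
[ 5.16486106e+02 -8.21125114e+01  1.25430288e-01] 0.02959226258099079
head 0.123 turn units -0.002 shift units [0.031 0.014 1.289] pos [492.3 -85.9  75.5]
```

Request:
apply_moves(targets=[[1,[0.03,0.01,0.64],[0,0,0]],[1,[0,0,0.65],[0,0,0]],[-1,[0,0,0],[0,0,0]],[-1,[0,0,0],[0,0,0]],[-1,[0,0,0],[0,0,0]],[-1,[0,0,0],[0,0,0]],[-1,[0,0,0],[0,0,0]],[-1,[0,0,0],[0,0,0]]])

```text
t: 15.15
ee_pos: [490.0, -85.3, 9.9]
orientation: [-0.193, 3.135, -0.0]
ft_force: [0.5, 0.1, -0.6]
width: 30.9
grasp_force: 0.0
```

Request:
apply_moves(targets=[[-1,[0,0,0],[0,0,0]],[-1,[0,0,0],[0,0,0]],[-1,[0,0,0],[0,0,0]],[-1,[0,0,0],[0,0,0]]])

```text
t: 15.65
ee_pos: [489.8, -85.3, 9.6]
orientation: [0.193, -3.136, -0.0]
ft_force: [0.4, -0.1, 0.1]
width: 9.8
grasp_force: 30.0
```

Request:
apply_moves(targets=[[-1,[0,0,-0.5],[0,0,0]],[-1,[0,0,-1],[0,0,0]],[-1,[0,0,-0.7],[0,0,0]],[-1,[0.342,-0.824,0],[0,0,0]],[-1,[0.342,-0.824,0],[0,0,0]],[-1,[0.342,-0.824,0],[0,0,0]],[-1,[0.342,-0.824,0],[0,0,0]],[-1,[0.342,-0.824,0],[0,0,0]]])

```text
t: 16.65
ee_pos: [429.6, -301.5, 119.6]
orientation: [0.193, -3.136, -0.0]
ft_force: [0.4, 0.3, -0.9]
width: 10.1
grasp_force: 30.0
```

Request:
apply_moves(targets=[[-1,[0.342,-0.824,0],[0,0,0]],[-1,[0.342,-0.824,0],[0,0,0]],[-1,[0,0,0],[0,0,0]],[-1,[0,0,0],[0,0,0]],[-1,[0,0,0],[0,0,0]]])

```text
t: 17.27
ee_pos: [406.5, -384.9, 119.5]
orientation: [0.194, -3.135, -0.001]
ft_force: [1.1, 0.4, -0.5]
width: 9.9
grasp_force: 30.0
```

Run:
```python
from h import *
d=wrist('w5.png');T=pose();z=T[2,3]-9.8;h=head()
c,s=np.cos(h),np.sin(h);P=lambda lx,ly,lz:[T[0,3]+c*(lx+26)-s*ly,T[1,3]+s*(lx+26)+c*ly,z+lz]
for ly in(-20,20): print('tail',[np.round(wproj(d,P(-40,ly,k)),1) for k in(0,6)])
c,s=np.cos(.122),np.sin(.122)
for ly in(-115,115): print('runner front corner',[np.round(wproj(d,[506.5-80*c-s*ly,-301.2-80*s+c*ly,k]),1) for k in (0,20)])
w=white(d['pixels'])
print([(u,np.argmax(w[230:300,u])+230) for u in (285,290,355,360)])
for v in range(262,300,5): r=np.where(w[v])[0];print('row',v,r[[0,-1]] if len(r) else 0)
go(406.1,-386.1,32,.122)
```

```text
tail [array([281. , 261.8]), array([279.7, 265.7])]
tail [array([362.9, 261.6]), array([364.2, 265.6])]
runner front corner [array([267.3, 270.2]), array([263.7, 279. ])]
runner front corner [array([528.8, 267.4]), array([539.9, 274.9])]
[(285, np.int64(264)), (290, np.int64(264)), (355, np.int64(264)), (360, np.int64(264))]
row 262 0
row 267 [280 363]
row 272 [280 363]
row 277 [267 539]
row 282 [266 539]
row 287 [267 538]
row 292 [267 536]
row 297 [267 536]
head 0.124 turn units 0.001 shift units [ 0.013 -0.021  1.752] pos [ 406.6 -385.   119.6]
```

View pics/w5.png

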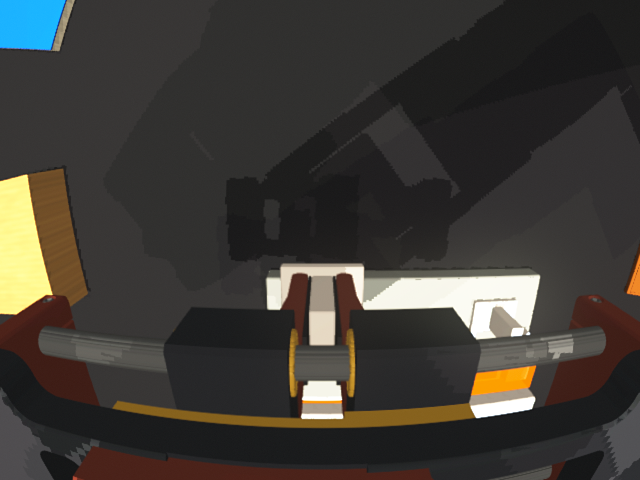

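Request:
apply_moves(targets=[[-1,[0,-0.01,0.6],[0,0,0]],[-1,[0,0,0.6],[0,0,0]],[-1,[0,0,0.4],[0,0,0]],[-1,[0,0,0.155],[0,0,0]],[-1,[0,0,0],[0,0,0]],[-1,[-0.2,0,0],[0,0,0]],[-1,[-0.2,0,0],[0,0,0]],[-1,[0,0,0],[0,0,0]]])

```text
t: 18.32
ee_pos: [427.7, -384.5, 32.6]
orientation: [-0.194, 3.134, -0.002]
ft_force: [-0.4, 0.5, -1.0]
width: 9.8
grasp_force: 30.0
```

Request:
apply_moves(targets=[[-1,[-0.2,0,0],[0,0,0]],[-1,[-0.2,0,0],[0,0,0]],[-1,[-0.2,0,0],[0,0,0]],[-1,[0,0,0],[0,0,0]],[-1,[0,0,0],[0,0,0]]])

```text
t: 18.95
ee_pos: [455.9, -380.3, 31.8]
orientation: [0.193, -3.135, -0.001]
ft_force: [-0.4, -1.0, 0.6]
width: 9.9
grasp_force: 30.0
```

Request:
apply_moves(targets=[[-1,[-0.08,0,0.02],[0,0,0]],[-1,[-0.08,0,0],[0,0,0]],[-1,[-0.05,0,0],[0,0,0]],[-1,[-0.03,0,0],[0,0,0]],[-1,[0,0,0],[0,0,0]],[-1,[0,0,0],[0,0,0]]])

```text
t: 19.7
ee_pos: [467.9, -379.0, 30.9]
orientation: [0.193, -3.136, -0.0]
ft_force: [-0.4, 0.9, -0.7]
width: 9.9
grasp_force: 30.0
```

Request:
apply_moves(targets=[[-1,[-0.03,0,0],[0,0,0]],[-1,[-0.03,0,0],[0,0,0]],[-1,[0,0,0],[0,0,0]],[-1,[0,0,0],[0,0,0]]])

```text
t: 20.2
ee_pos: [468.2, -378.5, 30.6]
orientation: [0.192, -3.131, -0.003]
ft_force: [-12.0, -3.5, 4.8]
width: 10.0
grasp_force: 30.0
```

Request:
apply_moves(targets=[[-0.2,[0,0,0],[0,0,0]],[-0.2,[0,0,0],[0,0,0]],[-0.2,[0,0,0],[0,0,0]],[-0.2,[0,0,-0.2],[0,0,0]],[-0.2,[0,0,-0.8],[0,0,0]],[-0.2,[0,0,-1],[0,0,0]],[-0.2,[0.6,0.6,-1],[0,0,0]],[0,[0.9,0.6,-0.3],[0,0,0]]])

```text
t: 21.2
ee_pos: [392.1, -330.4, 197.2]
orientation: [-0.194, 3.131, -0.007]
ft_force: [-0.8, -0.9, -0.1]
width: 41.6
grasp_force: 0.0
```

Request:
apply_moves(targets=[[1,[0.6,0.6,0],[0,0,0]],[1,[0,0,0],[0,0,0]],[1,[0,0,0],[0,0,0]],[1,[0,0,0],[0,0,0]],[1,[0,0,0],[0,0,0]]])

```text
t: 21.82
ee_pos: [357.9, -303.9, 193.4]
orientation: [0.193, -3.136, -0.0]
ft_force: [0.6, -0.5, -0.5]
width: 87.3
grasp_force: 0.0
```

Run:
```python
from h import *
d=wrist('w6.png');pj=lambda x:wproj(d,x)
c,s=np.cos(.122),np.sin(.122)
rl=lambda x,y,z:[506.5+c*x-s*y,-301.2+s*x+c*y,z]
# visible outline of home cassettes: tail corners & tab-top tail corners
for yb in(72,-72):
    print(yb,'tail z26',[np.round(pj(rl(-60,yb+k,26)),1) for k in(-20,20)],'tab top tail',[np.round(pj(rl(-56,yb+k,66)),1) for k in(-5,5)])
for ly in(-115,115): print('front corner z20',np.round(pj(rl(-80,ly,20)),1))
for r in ctrl.masks_of('cassette0','wrist'): print(r['score'],r['bbox'])
go(440,300,205,0)
px=d['pixels'];cv2.imwrite('pics/w6c.png',cv2.resize(px[180:360,120:400],(800,514),interpolation=cv2.INTER_CUBIC))
```

```text
72 tail z26 [array([359.2, 310. ]), array([399.1, 309.2])] tab top tail [array([379.9, 332.9]), array([390.9, 332.6])]
-72 tail z26 [array([215. , 308.3]), array([253.7, 309.4])] tab top tail [array([219.9, 331.3]), array([230.5, 331.8])]
front corner z20 [193.3 287.1]
front corner z20 [421.8 287.9]
0.87 [222.0, 287.8, 266.8, 341.5]
0.82 [530.5, 241.2, 582.7, 304.3]
0.8 [623.0, 206.9, 639.7, 266.3]
0.77 [357.6, 306.7, 402.7, 344.5]
head 0.123 turn units 0.078 shift units [-1.647 12.073 -0.234] pos [ 357.6 -303.7  193.3]
```

View pics/w6c.png

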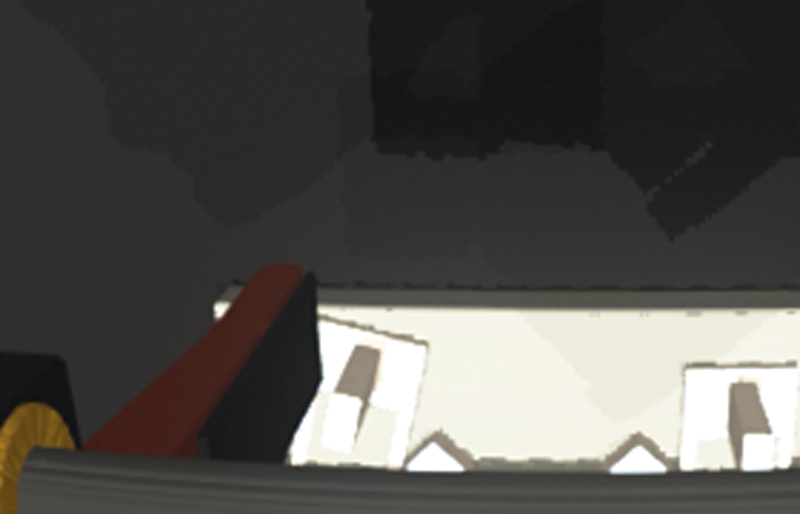

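Cassette A sits straight at home. B was knocked after release, and is now turned and partly drawn out (crop (365,390)). I look straight at it to mend this.

Request:
apply_moves(targets=[[1,[-0.1,-0.8,0],[0,0,0]],[1,[0,-0.8,0],[0,0,0]],[1,[0,0,0],[0,0,0]],[1,[0,0,0],[0,0,0]],[1,[0,0,0],[0,0,0]]])

```text
t: 22.55
ee_pos: [371.8, -381.2, 193.4]
orientation: [0.194, -3.135, -0.001]
ft_force: [0.9, -0.1, 0.5]
width: 88.0
grasp_force: 0.0
```

Run:
```python
from h import *
d=wrist('w7.png');pj=lambda x:wproj(d,x)
px=d['pixels'];cv2.imwrite('pics/w7c.png',cv2.resize(px[220:360,240:440],(800,560),interpolation=cv2.INTER_CUBIC))
print(pose()[:3,3])
for r in ctrl.masks_of('cassette0','wrist'): print(r['score'],r['bbox'])
```

```text
[ 371.92621909 -381.28406669  193.51406719]
0.83 [578.9, 238.1, 628.5, 299.0]
0.81 [293.3, 287.3, 349.3, 346.1]
0.46 [462.1, 302.4, 472.5, 310.1]
```

View pics/w7c.png

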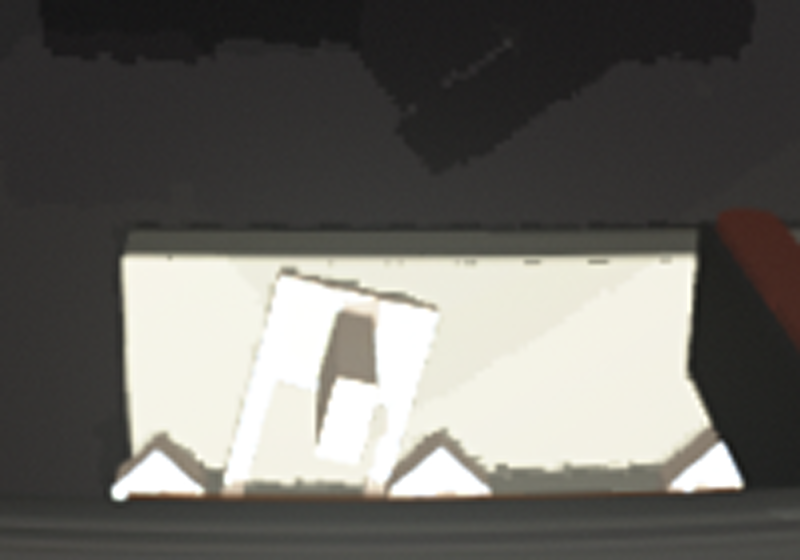

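Run:
```python
from h import *
d=wrist()
g=lambda u,v:wback(d,[240+u/4-.4,220+v/4-.4],26)[:2]
a,b=g(285,275),g(437,308);e=g(228,488)
print('tailwidth',np.hypot(*(a-b)));t=b-a  # from right(-y) or left?
for nm,v in(('side',e-a),('tail',b-a)): print(nm,v,np.degrees(np.arctan2(v[1],v[0])))
ax=e-a;ax/=np.hypot(*ax);n=b-a;n/=np.hypot(*n)
c=(a+b)/2
y1=np.arctan2(*ax[::-1]);y2=np.arctan2(-n[0],n[1]);yaw=(y1+2*y2)/3;print('yaws',y1,y2)
u=np.array([np.cos(yaw),np.sin(yaw)])
o=c+40*u;tab=c+14*u;print('origin',o,'tab',tab)
C=np.array([506.5,-301.2]);r=np.array([[np.cos(.122),np.sin(.122)],[-np.sin(.122),np.cos(.122)]])
print('origin runner frame (home -20,-72)',r@(o-C),'tab',r@(tab-C),'rel yaw',yaw-.122)
go(tab[0],tab[1],85,yaw)
```

```text
tailwidth 37.62175430014339
side [60.59834684 -7.83544947] -7.36754549820836
tail [ 4.17880701 37.38895517] 83.6227566735537
yaws -0.12858792673422184 -0.11130389324732369
origin [ 479.30675498 -369.97695042] tab [ 453.48470713 -366.94020142]
origin runner frame (home -20,-72) [-35.36111246 -64.95639468] tab [-60.62166585 -58.79973631] rel yaw -0.2390652377429564
head 0.123 turn units 0.153 shift units [-1.584  0.481  2.174] pos [ 372.  -381.6  193.7]
```

Request:
apply_moves(targets=[[1,[0,0,0],[0,0,0.08]],[1,[0,0,0],[0,0,0.073]],[1,[-0.8,0.24,0],[0,0,0]],[1,[-0.78,0.24,0.4],[0,0,0]],[1,[0,0,0.9],[0,0,0]],[1,[0,0,0.9],[0,0,0]],[1,[0,0,0.7],[0,0,0]],[1,[0,0,0.35],[0,0,0]]])

```text
t: 23.7
ee_pos: [452.6, -366.7, 29.4]
orientation: [-0.184, -3.134, -0.002]
ft_force: [-0.5, -0.5, 0.5]
width: 87.6
grasp_force: 0.0
```

Request:
apply_moves(targets=[[-1,[0,0,0],[0,0,0]],[-1,[0,0,0],[0,0,0]],[-1,[0,0,0],[0,0,0]],[-1,[0,0,0],[0,0,0]],[-1,[0,0,0],[0,0,0]],[-1,[0,0,0],[0,0,0]],[-1,[0,0,0],[0,0,0]],[-1,[0,0,0],[0,0,0]]])

```text
t: 24.7
ee_pos: [453.3, -367.6, 31.0]
orientation: [-0.185, -3.136, -0.0]
ft_force: [0.4, 1.4, -0.4]
width: 11.2
grasp_force: 0.3
```

Request:
apply_moves(targets=[[-1,[0,0,0],[0,0,0]],[-1,[0,0,0],[0,0,0]]])

```text
t: 24.95
ee_pos: [453.3, -367.4, 31.0]
orientation: [-0.184, -3.136, -0.001]
ft_force: [1.7, 2.5, 0.8]
width: 9.6
grasp_force: 30.0
```

Request:
apply_moves(targets=[[-1,[0,0,-0.04],[0,0,0]],[-1,[0.3,0,0],[0,0,0]],[-1,[0.5,0,0],[0,0,0]],[-1,[0.3,0,0],[0,0,0]],[-1,[0,0,-0.6],[0,0,0]],[-1,[0,0,-0.6],[0,0,-0.08]],[-1,[0,0,-0.6],[0,0,-0.073]],[-1,[0,0,0],[0,0,0]]])

```text
t: 25.95
ee_pos: [399.5, -362.5, 125.2]
orientation: [-0.191, 3.132, -0.006]
ft_force: [-0.1, -0.1, -0.8]
width: 9.9
grasp_force: 30.0
```

Request:
apply_moves(targets=[[-1,[0,0,0],[0,0,0]],[-1,[0,0,0],[0,0,0]],[-1,[0,0,0],[0,0,0]]])

```text
t: 26.32
ee_pos: [398.3, -360.8, 122.1]
orientation: [0.192, -3.135, -0.002]
ft_force: [0.0, -0.4, -1.2]
width: 9.5
grasp_force: 30.0
```

Run:
```python
from h import *
go(406.1,-386.1,120,.122)
d=wrist();T=pose();z=T[2,3]-10.8;h=head()
c,s=np.cos(h),np.sin(h);P=lambda lx,ly,lz:[T[0,3]+c*(lx+26)-s*ly,T[1,3]+s*(lx+26)+c*ly,z+lz]
for ly in(-20,20): print('tail',[np.round(wproj(d,P(-40,ly,k)),1) for k in(0,6)])
w=white(d['pixels'])
print([(u,np.argmax(w[230:300,u])+230) for u in range(284,363,7)])
for v in range(262,276,4): r=np.where(w[v])[0];print('row',v,r[[0,-1]] if len(r) else 0)
```

```text
head 0.122 turn units 0.000 shift units [-0.094 -0.521  0.042] pos [ 398.3 -360.8  122.1]
tail [array([281.1, 261.2]), array([279.8, 265.1])]
tail [array([362.6, 261.1]), array([363.9, 264.9])]
[(284, np.int64(263)), (291, np.int64(263)), (298, np.int64(263)), (305, np.int64(263)), (312, np.int64(263)), (319, np.int64(263)), (326, np.int64(263)), (333, np.int64(263)), (340, np.int64(263)), (347, np.int64(263)), (354, np.int64(263)), (361, np.int64(263))]
row 262 [ 0 25]
row 266 [  0 363]
row 270 [  0 363]
row 274 [  0 505]
```

Request:
apply_moves(targets=[[-1,[-0.09,-0.52,0.3],[0,0,0]],[-1,[0,0,0.6],[0,0,0]],[-1,[0,0,0.5],[0,0,0]],[-1,[0,0,0.38],[0,0,0]],[-1,[0,0,0],[0,0,0]],[-1,[-0.2,0,0],[0,0,0]],[-1,[-0.2,0,0],[0,0,0]],[-1,[0,0,0],[0,0,0]]])

```text
t: 27.38
ee_pos: [427.8, -384.3, 34.9]
orientation: [-0.194, 3.134, -0.002]
ft_force: [-0.2, -0.7, -0.2]
width: 9.9
grasp_force: 30.0
```

Request:
apply_moves(targets=[[-1,[-0.2,0,0],[0,0,0]],[-1,[-0.2,0,0],[0,0,0]],[-1,[-0.2,0,0],[0,0,0]],[-1,[0,0,0],[0,0,0]],[-1,[0,0,0],[0,0,0]]])

```text
t: 28.0
ee_pos: [455.8, -380.2, 33.9]
orientation: [0.193, -3.135, -0.0]
ft_force: [0.5, -0.7, -0.8]
width: 9.5
grasp_force: 30.0
```

Request:
apply_moves(targets=[[-1,[-0.08,0,0.02],[0,0,0]],[-1,[-0.08,0,0],[0,0,0]],[-1,[-0.05,0,0],[0,0,0]],[-1,[0,0,0],[0,0,0]],[-1,[0,0,0],[0,0,0]]])

```text
t: 28.62
ee_pos: [466.3, -379.0, 33.1]
orientation: [0.193, -3.136, -0.0]
ft_force: [-0.6, 0.6, -0.7]
width: 10.0
grasp_force: 30.0
```

Request:
apply_moves(targets=[[-1,[-0.04,0,0.02],[0,0,0]],[-1,[-0.03,0,0.02],[0,0,0]],[-1,[-0.03,0,0],[0,0,0]],[-1,[-0.02,0,0],[0,0,0]],[-1,[0,0,0],[0,0,0]],[-1,[0,0,0],[0,0,0]]])

```text
t: 29.38
ee_pos: [467.8, -378.2, 31.0]
orientation: [0.192, -3.128, -0.004]
ft_force: [-20.1, -4.1, 11.5]
width: 10.0
grasp_force: 30.0
```

Request:
apply_moves(targets=[[-0.2,[0,0,0],[0,0,0]],[-0.2,[0,0,0],[0,0,0]],[-0.2,[0,0,0],[0,0,0]],[-0.2,[0,0,-0.2],[0,0,0]],[-0.2,[0,0,-0.8],[0,0,0]],[-0.2,[0,0,-1],[0,0,0]],[-0.2,[0,0,-1],[0,0,0]],[0,[0.8,0.4,-0.3],[0,0,0]]])

```text
t: 30.38
ee_pos: [433.5, -365.5, 200.6]
orientation: [-0.195, 3.129, -0.01]
ft_force: [-0.8, -0.5, 0.5]
width: 41.5
grasp_force: 0.0
```

Request:
apply_moves(targets=[[1,[0.9,0.6,0],[0,0,0]],[1,[0.4,0.4,0],[0,0,0]],[1,[0,0,0],[0,0,0]],[1,[0,0,0],[0,0,0]],[1,[0,0,0],[0,0,0]]])

```text
t: 31.0
ee_pos: [360.7, -322.5, 196.3]
orientation: [-0.193, 3.135, -0.001]
ft_force: [0.1, 0.2, 0.7]
width: 87.0
grasp_force: 0.0
```

```bash
cat >> h.py <<'E'
def runpts(d):
    pj=lambda x:wproj(d,x);c,s=np.cos(.122),np.sin(.122)
    rl=lambda x,y,z:[506.5+c*x-s*y,-301.2+s*x+c*y,z]
    for yb in(72,-72):
        print(yb,'exp tail z26',[np.round(pj(rl(-60,yb+k,26)),1) for k in(-20,20)])
    for ly in(-115,115): print('exp front corner z20',np.round(pj(rl(-80,ly,20)),1))
E
python3 - <<'E'
from h import *
d=wrist('w8.png');runpts(d);print(pose()[:3,3],ctrl.get_obs()['t'])
px=d['pixels'];cv2.imwrite('pics/w8c.png',cv2.resize(px[230:360,180:440],(800,400),interpolation=cv2.INTER_CUBIC))
E
```

```text
72 exp tail z26 [array([378. , 307.8]), array([416.9, 306.9])]
-72 exp tail z26 [array([233.8, 307. ]), array([273. , 307.9])]
exp front corner z20 [211.6 285.8]
exp front corner z20 [438.9 285.8]
[ 360.54148354 -322.35740245  196.11477092] 31.05
```

View pics/w8c.png

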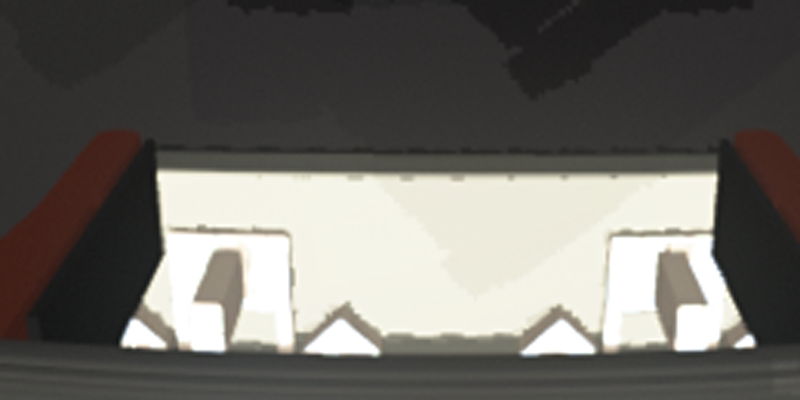

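Both cassettes lie straight and level with each other at home (tails at crop rows ~233). Now to the console.

Request:
apply_moves(targets=[[1,[0,0,-0.3],[0,0,0.078]],[1,[-0.11,0.9,-0.1],[0,0,0]],[1,[-0.11,0.9,-0.1],[0,0,0]],[1,[-0.11,0.9,-0.1],[0,0,0]],[1,[-0.11,0.9,0],[0,0,0]],[1,[-0.11,0.9,0],[0,0,0]],[1,[-0.11,0.9,0],[0,0,0]],[1,[-0.11,0.9,0],[0,0,0]]])

```text
t: 32.05
ee_pos: [398.8, -5.2, 226.2]
orientation: [-0.001, 3.141, -0.0]
ft_force: [1.0, -0.4, 1.2]
width: 87.9
grasp_force: 0.0
```

Request:
apply_moves(targets=[[1,[-0.11,0.9,0],[0,0,0]],[1,[-0.11,0.9,0],[0,0,0]],[1,[-0.11,0.9,0],[0,0,0]],[1,[-0.11,0.9,0],[0,0,0]],[1,[-0.11,0.9,0],[0,0,0]],[1,[-0.11,0.9,0],[0,0,0]],[1,[-0.11,0.9,0],[0,0,0]],[1,[0,0.5,0],[0,0,0]]])

```text
t: 33.05
ee_pos: [437.1, 335.9, 225.7]
orientation: [-0.003, 3.141, 0.0]
ft_force: [1.1, 0.1, -0.1]
width: 88.0
grasp_force: 0.0
```

Request:
apply_moves(targets=[[-1,[0,0,0],[0,0,0]],[-1,[0,0,0],[0,0,0]],[-1,[0,0,0],[0,0,0]],[-1,[0,0,0],[0,0,0]],[-1,[0,0,0],[0,0,0]],[-1,[0,0,0],[0,0,0]],[-1,[0,0,0],[0,0,0]],[-1,[0,0,0],[0,0,0]]])

```text
t: 34.05
ee_pos: [436.5, 333.3, 226.1]
orientation: [-0.0, 3.142, -0.0]
ft_force: [0.9, 0.1, 0.2]
width: 11.2
grasp_force: 0.0
```

Run:
```python
from h import *
d=wrist('w9.png');print(pose()[:3,3],head())
for l,z in[('selector_far_grip',89),('selector_near_grip',89),('key_round_top',75),('key_oblong_top',75),('key_square_top',75),('key_start_top',75)]:
    for r in ctrl.pinpoint(l,'wrist')[:2]: print(l,round(r['score'],2),np.round(r['xy'],1),np.round(wback(d,r['xy'],z)[:2],1))
```

```text
[436.45282312 333.30214125 226.09453863] 0.00023002224828248485
selector_near_grip 0.68 [382.8 290.3] [491.  386.6]
key_round_top 0.41 [313.5 300.4] [506.5 325.4]
```

View pics/w9.png

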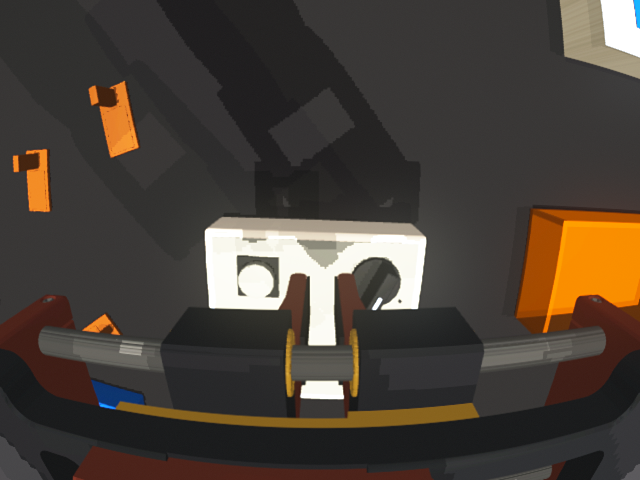

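Request:
apply_moves(targets=[[1,[-0.9,0,0],[0,0,0]],[1,[-0.9,0,0],[0,0,0]],[1,[-0.8,0,0],[0,0,0]],[1,[0,0,0],[0,0,0]],[1,[0,0,0],[0,0,0]],[1,[0,0,0],[0,0,0]],[1,[0,0,0],[0,0,0]],[1,[0,0,0],[0,0,0]]])

```text
t: 35.4
ee_pos: [566.0, 333.5, 226.3]
orientation: [-0.001, 3.141, 0.0]
ft_force: [-0.4, 0.3, -0.9]
width: 77.0
grasp_force: 0.0
```

Run:
```python
from h import *
d=wrist('w10.png');print(pose()[:3,3],head(),ctrl.get_obs()['width'])
for l,z in[('selector_far_grip',89),('selector_near_grip',89),('key_round_top',75),('key_oblong_top',75),('key_square_top',75),('key_start_top',75)]:
    for r in ctrl.pinpoint(l,'wrist')[:3]: print(l,round(r['score'],2),np.round(r['xy'],1),np.round(wback(d,r['xy'],z)[:2],1))
```

```text
[566.14313538 333.48561815 226.32267912] 0.0005990039211636938 81.10302227020995
selector_far_grip 0.89 [376.4 256. ] [589.1 379.7]
selector_near_grip 0.87 [385.9 141. ] [492.7 384.8]
selector_near_grip 0.58 [375.8 256.5] [589.5 379.2]
key_round_top 0.77 [276.9 260.6] [597.7 293.3]
key_oblong_top 0.82 [222.5 206.3] [548.2 246.4]
key_square_top 0.94 [224.5 260.1] [597.5 245. ]
key_square_top 0.34 [217.3 209.1] [550.6 241.5]
key_start_top 0.97 [250.  138.3] [490.  272.8]
```

View pics/w10.png

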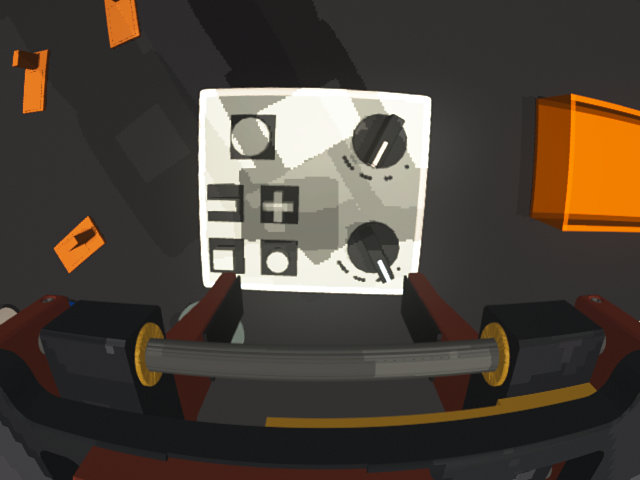

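The console is fully visible: start (250,137), oblong (223,206), cross (279,206), square (222,258), round (277,261), near knob (380,140), far knob (373,247). Next I compute the console yaw and pointer angles.

```bash
cat >> h.py <<'E'
def pointer(d,c0,yaw,dbg=False):
    px=d['pixels'].astype(int);u0=np.round(wproj(d,[*c0,100])).astype(int)
    ys,xs=np.mgrid[0:480,0:640]
    P=[(x,y) for x,y in zip(xs.ravel(),ys.ravel()) if abs(x-u0[0])<50 and abs(y-u0[1])<50 and px[y,x].min()>150]
    W=np.array([wback(d,p,100)[:2] for p in P]);r=W-np.array(c0);k=np.hypot(*r.T)<23;r=r[k]
    # white line: largest compact blob
    if dbg: print(len(r),r.mean(0),np.ptp(r,axis=0))
    m=r.mean(0);ev=np.linalg.svd(r-m)[2][0];ev*=np.sign(ev@m)
    a1=np.arctan2(m[1],m[0])-yaw;a2=np.arctan2(ev[1],ev[0])-yaw
    return dict(joint_from_mean=.9-a1,joint_from_axis=.9-a2,n=len(r))
E
python3 - <<'E'
from h import *
d=wrist()
C=[wback(d,p,60)[:2] for p in((200,91),(430,98),(406,293),(203,287))]
print(np.round(C,1),'centre',np.mean(C,0))
for a,b in((0,3),(1,2)): v=C[b]-C[a];print('len',np.hypot(*v),'yaw',np.arctan2(v[1],v[0]))
for a,b in((0,1),(3,2)): v=C[b]-C[a];print('len',np.hypot(*v),'yaw',np.arctan2(-v[0],v[1]))
for c in((589.1,379.7),(492.7,384.8)): print(pointer(d,c,-.05,True))
px=d['pixels'];cv2.imwrite('pics/k.png',cv2.resize(px[100:300,330:440],(440,800),interpolation=cv2.INTER_CUBIC)[:600])
E
```

```text
[[444.2 223.6]
 [451.9 429.8]
 [636.4 415. ]
 [630.8 216. ]] centre [540.80243022 321.10356212]
len 186.76442122633512 yaw -0.04075588712663213
len 185.10143801042045 yaw -0.07997616042441967
len 206.3632384025834 yaw -0.03731913677382832
len 199.12002961273868 yaw -0.028127254912876484
710 [8.94889554 4.45139739] [38.28113196 45.29780453]
{'joint_from_mean': np.float64(0.38841513689564044), 'joint_from_axis': np.float64(-1.156888238630509), 'n': 710}
692 [ 2.86556883 10.31633746] [45.03100836 35.63810014]
{'joint_from_mean': np.float64(-0.449856717659321), 'joint_from_axis': np.float64(-1.862874065788886), 'n': 692}
```

Run:
```python
from h import *
d=wrist();yaw=-.045
px=d['pixels'].astype(int)
for nm,a,b,c in(('far',(377,262),(393,281),(589.1,379.7)),('near',(388,143),(372,167),(492.7,384.8))):
    # white line pixels: bright pixels in a narrow band round the segment
    a,b=map(np.array,(a,b));P=[]
    for y in range(min(a[1],b[1])-6,max(a[1],b[1])+6):
        for x in range(min(a[0],b[0])-6,max(a[0],b[0])+6):
            t=(b-a)/np.hypot(*(b-a));q=np.array([x,y])-a;s=q@t;n=q@[-t[1],t[0]]
            if -6<s<np.hypot(*(b-a))-1 and abs(n)<7 and px[y,x].min()>170:P.append((x,y))
    W=np.array([wback(d,p,100)[:2] for p in P]);m=W.mean(0);ev=np.linalg.svd(W-m)[2][0];ev*=np.sign(ev[0])
    print(nm,len(P),'start-end',np.round(W.min(0)-c),np.round(W.max(0)-c),'axis angle',np.arctan2(ev[1],ev[0])-yaw,'mean dir',np.arctan2(*(m-c)[::-1])-yaw,'joint',.9-(np.arctan2(ev[1],ev[0])-yaw))
```

```text
far 147 start-end [ 0. -0.] [22. 16.] axis angle 0.6281136484241557 mean dir 0.6025091916655808 joint 0.2718863515758443
near 112 start-end [  1. -12.] [23. -1.] axis angle -0.3864353306582834 mean dir -0.5395418278802242 joint 1.2864353306582834
```

View pics/k.png

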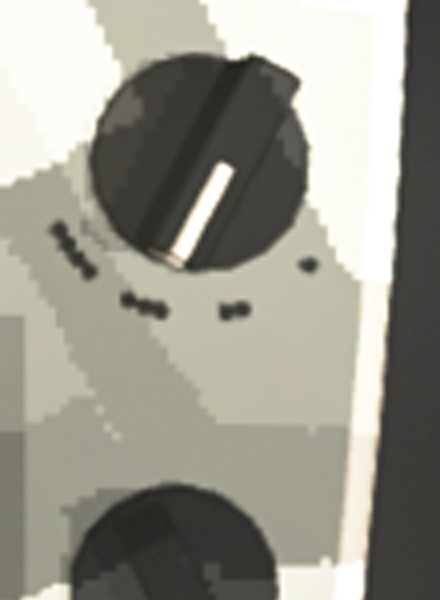

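Run:
```python
from h import *
d=wrist()
px=d['pixels'].min(2)
for nm,u in(('far',(373,247)),('near',(380,140.5))):
    print(nm,'disc z69',wback(d,u,69)[:2])
    # dark disc outline fit
    m=(px<75).astype(np.uint8);m2=np.zeros_like(m);x,y=int(u[0]),int(u[1]);m2[y-40:y+40,x-40:x+40]=m[y-40:y+40,x-40:x+40]
    n,l,s,c=cv2.connectedComponentsWithStats(cv2.morphologyEx(m2,cv2.MORPH_OPEN,np.ones((5,5))))
    k=l[y,x] or 1+np.argmax(s[1:,4]);cn=cv2.findContours((l==k).astype(np.uint8),0,1)[0][0][:,0]
    W=np.array([wback(d,p,66)[:2] for p in cn]);(cx,cy),r=cv2.minEnclosingCircle(W.astype(np.float32));print(' circle',cx,cy,r)
go(589.5,379.7,130,.583)
```

```text
far disc z69 [587.15797586 379.07791952]
 circle 587.8135986328125 379.4659729003906 24.009695053100586
near disc z69 [492.62162813 382.91777101]
 circle 491.1126403808594 383.4049072265625 24.52964973449707
head 0.000 turn units -0.371 shift units [-0.895  0.521  1.921] pos [566.5 333.3 226. ]
```

Request:
apply_moves(targets=[[0.2,[0,0,0],[0,0,-0.093]],[0.2,[0,0,0],[0,0,-0.093]],[0.2,[0,0,0],[0,0,-0.093]],[0.2,[0,0,0],[0,0,-0.092]],[0.2,[-0.44,0.27,0.4],[0,0,0]],[0.2,[-0.43,0.262,0.6],[0,0,0]],[0.2,[0,0,0.6],[0,0,0]],[0.2,[0,0,0],[0,0,0]]])

```text
t: 36.9
ee_pos: [586.5, 378.6, 143.3]
orientation: [0.902, -3.004, 0.002]
ft_force: [-1.0, 0.1, 0.4]
width: 52.5
grasp_force: 0.0
```

Request:
apply_moves(targets=[[0.2,[0,0,0],[0,0,0]],[0.2,[0,0,0],[0,0,0]]])

```text
t: 37.15
ee_pos: [589.0, 379.8, 147.9]
orientation: [-0.902, 3.007, 0.001]
ft_force: [-0.7, -0.7, -0.0]
width: 52.7
grasp_force: 0.0
```

Run:
```python
from h import *
d=wrist('w11.png');go(588.3,379.5,74,.583);print(ctrl.get_obs()['qpos'],ctrl.get_obs()['width'])
px=d['pixels'];cv2.imwrite('pics/w11c.png',cv2.resize(px[220:400,200:440],(800,600),interpolation=cv2.INTER_CUBIC))
```

```text
head 0.583 turn units -0.000 shift units [0.013 0.003 1.477] pos [588.9 379.7 147.8]
[ 5.55726809e-01  6.12429190e-01  1.49810556e+00 -2.21677555e-05
  1.02850339e+00 -1.59776790e+00] 52.74497078108729
```

View pics/w11c.png

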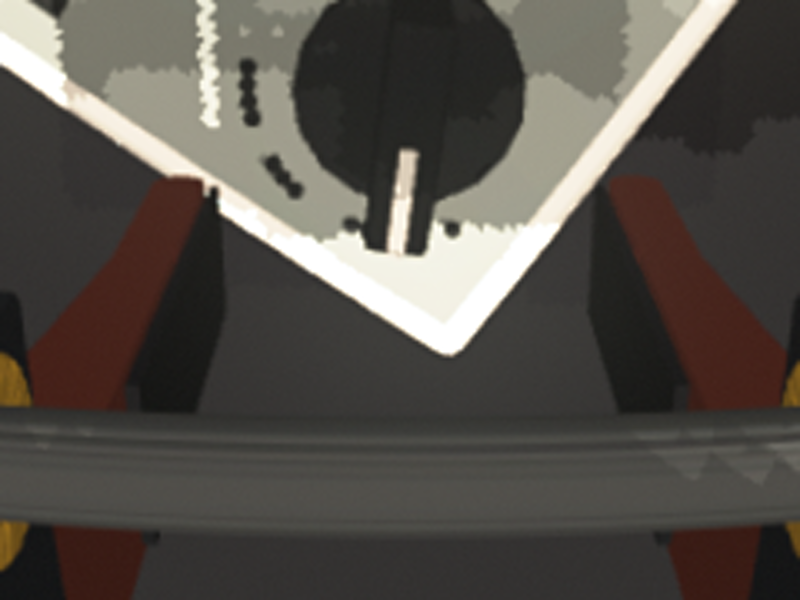

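Request:
apply_moves(targets=[[0.2,[0.01,0,0.6],[0,0,0.02]],[0.2,[0,0,0.6],[0,0,0]],[0.2,[0,0,0.27],[0,0,0]],[0.2,[0,0,0],[0,0,0]],[-1,[0,0,0],[0,0,0]],[-1,[0,0,0],[0,0,0]],[-1,[0,0,0],[0,0,0]],[-1,[0,0,0],[0,0,0]]])

```text
t: 38.2
ee_pos: [587.9, 379.3, 73.0]
orientation: [-0.855, 3.022, 0.0]
ft_force: [0.1, -0.3, 0.1]
width: 16.1
grasp_force: 0.0
```

Request:
apply_moves(targets=[[-1,[0,0,0],[0,0,0]],[-1,[0,0,0],[0,0,0]],[-1,[0,0,0],[0,0,0]],[-1,[0,0,0],[0,0,0]]])

```text
t: 38.7
ee_pos: [587.7, 379.4, 72.9]
orientation: [-0.855, 3.023, 0.001]
ft_force: [-2.9, 1.2, 4.3]
width: 12.2
grasp_force: 29.9
```

Run:
```python
from h import *
go(588.3,379.5,74,-.338)
```

```text
head 0.552 turn units 0.566 shift units [-0.011  0.006 -0.022] pos [587.7 379.4  72.9]
```

Request:
apply_moves(targets=[[-1,[0,0,0],[0,0,0.08]],[-1,[0,0,0],[0,0,0.08]],[-1,[0,0,0],[0,0,0.08]],[-1,[0,0,0],[0,0,0.08]],[-1,[0,0,0],[0,0,0.08]],[-1,[0,0,0],[0,0,0.08]],[-1,[0,0,0],[0,0,0.05]],[-1,[0,0,0],[0,0,0.036]]])

```text
t: 39.7
ee_pos: [587.6, 380.5, 72.9]
orientation: [0.531, 3.096, 0.003]
ft_force: [-3.1, 6.1, 3.6]
width: 11.8
grasp_force: 30.0
```

Request:
apply_moves(targets=[[-1,[0,0,0],[0,0,0]],[-1,[0,0,0],[0,0,0]],[-1,[0,0,0],[0,0,0]]])

```text
t: 40.08
ee_pos: [587.6, 380.5, 72.9]
orientation: [0.528, 3.097, 0.003]
ft_force: [-3.0, 5.3, 3.9]
width: 11.9
grasp_force: 29.9
```

Run:
```python
from h import *
go(588.3,379.5,74,-.338);o=ctrl.get_obs();print(o['width'],o['grasp_force'],o['moment'])
```

```text
head -0.338 turn units 0.000 shift units [-0.02  -0.014 -0.022] pos [587.6 380.5  72.9]
11.906804583316013 29.929994344711304 [ 0.90356345  0.60311964 -0.04128859]
```

Request:
apply_moves(targets=[[0.2,[0,0,0],[0,0,0]],[0.2,[0,0,0],[0,0,0]],[0.2,[0,0,0],[0,0,0]],[0.2,[0,0,-0.3],[0,0,0]],[0.2,[0,0,-0.7],[0,0,0]],[0.2,[0,0,-0.5],[0,0,0.059]],[0.2,[0.88,-0.36,0],[0,0,0]],[0.2,[0.88,-0.37,0],[0,0,0]]])

```text
t: 41.08
ee_pos: [492.2, 382.8, 149.1]
orientation: [0.672, 3.067, 0.003]
ft_force: [0.1, 1.1, -0.1]
width: 52.9
grasp_force: 0.0
```

Request:
apply_moves(targets=[[0.2,[0,0,0],[0,0,0]],[0.2,[0,0,0],[0,0,0]],[0.2,[0,0,0],[0,0,0]]])

```text
t: 41.45
ee_pos: [493.9, 382.9, 148.0]
orientation: [0.671, 3.068, 0.002]
ft_force: [0.6, 0.5, -0.2]
width: 52.7
grasp_force: 0.0
```

Run:
```python
from h import *
go(491.9,383.9,74,-.43);d=wrist()
px=d['pixels'].min(2).astype(int)
# white line near image centre column
c=wproj(d,[491.9,383.9,100]);print(c)
P=np.array([(x,y) for y in range(int(c[1])-5,int(c[1])+45) for x in range(int(c[0])-16,int(c[0])+17) if px[y,x]>150])
W=np.array([wback(d,p,100)[:2] for p in P])-[491.9,383.9];h=head()
L=np.c_[W@[np.cos(h),np.sin(h)],W@[-np.sin(h),np.cos(h)]]
for a in range(0,26,3):
    k=(L[:,0]>=a)&(L[:,0]<a+3);print(a,k.sum(),L[k,1].min().round(1) if k.any() else '',L[k,1].max().round(1) if k.any() else '')
```

```text
head -0.431 turn units -0.001 shift units [4.400e-02 1.000e-03 1.481e+00] pos [493.9 382.9 148. ]
[322.4258133  259.98639731]
0 8 -1.4 0.3
3 21 -1.5 0.9
6 25 -2.1 0.3
9 20 -2.1 0.3
12 25 -2.1 0.3
15 20 -2.1 -0.3
18 26 -10.1 -0.3
21 83 -10.1 3.4
24 114 -10.2 9.6
```

Request:
apply_moves(targets=[[0.2,[0.04,0,0.6],[0,0,0.02]],[0.2,[0,0,0.6],[0,0,0]],[0.2,[0,0,0.28],[0,0,0]],[0.2,[0,0,0],[0,0,0]],[-1,[0,0,0],[0,0,0]],[-1,[0,0,0],[0,0,0]],[-1,[0,0,0],[0,0,0]],[-1,[0,0,0],[0,0,0]]])

```text
t: 42.5
ee_pos: [490.8, 383.7, 74.0]
orientation: [0.719, 3.058, 0.001]
ft_force: [-0.0, 0.6, -0.1]
width: 16.2
grasp_force: 0.0
```

Request:
apply_moves(targets=[[-1,[0,0,0],[0,0,0]],[-1,[0,0,0],[0,0,0]],[-1,[0,0,0],[0,0,0]],[-1,[0,0,0],[0,0,0]]])

```text
t: 43.0
ee_pos: [491.1, 384.3, 74.0]
orientation: [0.719, 3.058, 0.002]
ft_force: [0.4, 5.2, 0.7]
width: 12.0
grasp_force: 30.0
```

Run:
```python
from h import *
go(491.9,383.9,74,.262)
```

```text
head -0.462 turn units -0.461 shift units [-0.013 -0.012 -0.001] pos [491.1 384.3  74. ]
```

Request:
apply_moves(targets=[[-1,[0,0,0],[0,0,-0.08]],[-1,[0,0,0],[0,0,-0.08]],[-1,[0,0,0],[0,0,-0.08]],[-1,[0,0,0],[0,0,-0.08]],[-1,[0,0,0],[0,0,-0.08]],[-1,[0,0,0],[0,0,-0.061]],[-1,[0,0,0],[0,0,0]],[-1,[0,0,0],[0,0,0]]])

```text
t: 44.0
ee_pos: [491.0, 383.1, 73.9]
orientation: [-0.408, 3.115, -0.001]
ft_force: [1.3, -1.9, 5.4]
width: 11.6
grasp_force: 30.0
```

Request:
apply_moves(targets=[[-1,[0,0,0],[0,0,0]],[-1,[0,0,0],[0,0,0]]])

```text
t: 44.25
ee_pos: [491.0, 383.1, 74.0]
orientation: [-0.408, 3.115, -0.001]
ft_force: [1.3, -1.4, 5.5]
width: 11.9
grasp_force: 30.0
```

Run:
```python
from h import *
go(491.9,383.9,74,.262);print(ctrl.get_obs()['width'],ctrl.get_obs()['grasp_force'])
```

```text
head 0.261 turn units -0.001 shift units [-0.021  0.01  -0.001] pos [491.  383.1  74. ]
11.899148736141715 29.99850243330002
```

Request:
apply_moves(targets=[[0.2,[0,0,0],[0,0,0]],[0.2,[0,0,0],[0,0,0]],[0.2,[0,0,0],[0,0,0]],[0.2,[0,0,-0.3],[0,0,0]],[0.2,[0,0,-0.9],[0,0,0]],[0.5,[0,0,-0.9],[0,0,0.083]],[1,[0,0,-0.9],[0,0,0.083]],[1,[-0.75,-0.5,-0.04],[0,0,0]]])

```text
t: 45.25
ee_pos: [529.0, 361.1, 231.3]
orientation: [-0.006, 3.135, 0.007]
ft_force: [0.5, 0.1, 0.5]
width: 79.1
grasp_force: 0.0
```

Request:
apply_moves(targets=[[1,[-0.75,-0.5,0],[0,0,0]],[1,[0,0,0],[0,0,0]],[1,[0,0,0],[0,0,0]],[1,[0,0,0],[0,0,0]]])

```text
t: 45.75
ee_pos: [564.9, 334.3, 225.8]
orientation: [0.004, -3.141, 0.0]
ft_force: [1.0, -0.1, 0.1]
width: 87.7
grasp_force: 0.0
```

Run:
```python
from h import *
d=wrist('w12.png');go(597.7,293.3,85,0)
px=d['pixels'];cv2.imwrite('pics/w12c.png',cv2.resize(px[90:300,320:440],(457,800),interpolation=cv2.INTER_CUBIC))
c=cv2.resize(px[90:300,320:440],(343,600),interpolation=cv2.INTER_CUBIC);cv2.imwrite('pics/w12c.png',c)
for l,z in[('key_round_top',75),('key_oblong_top',75),('key_square_top',75),('key_start_top',75)]:
    for r in ctrl.pinpoint(l,'wrist')[:1]: print(l,round(r['score'],2),np.round(r['xy'],1),np.round(wback(d,r['xy'],z)[:2],1))
print([(r['score'],r['bbox']) for r in ctrl.masks_of('key_round_top','wrist')[:3]])
```

```text
head 0.003 turn units 0.002 shift units [-0.656 -0.821  2.815] pos [564.9 334.4 225.7]
key_round_top 0.83 [271.3 261.8] [597.4 289.1]
key_oblong_top 0.85 [220.1 206.5] [547.1 245.1]
key_square_top 0.65 [ 10.5 327.6] [695.4 -69.3]
key_start_top 0.72 [249.6 139.1] [489.5 273.1]
[(0.88, [263.3, 249.9, 285.8, 275.1])]
```

View pics/w12c.png

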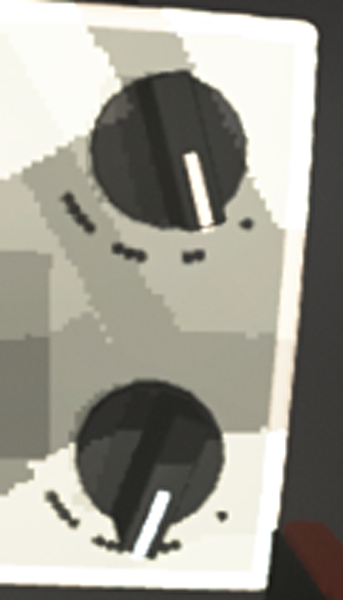

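Run:
```python
from h import *
d=wrist();s=600/210
g=lambda p,z:wback(d,[320+p[0]/s-.3,90+p[1]/s-.3],z)[:2]
ang=lambda v:np.arctan2(v[1],v[0])
for nm,M,L,c in(('near',[(247,224),(194,257),(129,252),(78,213)],[(190,153),(207,229)],(491.3,383.6)),('far',[(222,516),(170,546),(107,545),(61,508)],[(166,490),(140,555)],(587.6,380))):
    m=[ang(g(p,60)-c) for p in M];off=np.array(m)-(.9-np.array([0,.6,1.2,1.8]))
    print(nm,'r',[np.hypot(*(g(p,60)-c)).round(1) for p in M],'implied console yaw',off.round(3))
    a,b=(g(p,100) for p in L);print(' line world',ang(b-a),'tip dir',ang(b-c))
    # circle-fit centre
    G=np.array([g(p,60) for p in M])
    from scipy.optimize import least_squares
    r=least_squares(lambda q:(G-np.c_[q[0]+q[3]*np.cos(q[2]+.9-np.array([0,.6,1.2,1.8])),q[1]+q[3]*np.sin(q[2]+.9-np.array([0,.6,1.2,1.8]))]).ravel(),[*c,0,34]);print(' fit centre,yaw,r',r.x.round(3),np.abs(r.fun).max())
```

```text
near r [np.float64(35.0), np.float64(35.9), np.float64(35.6), np.float64(35.2)] implied console yaw [-0.084 -0.052 -0.036 -0.007]
 line world 0.24430363636627628 tip dir 0.21470892978696798
 fit centre,yaw,r [ 4.92962e+02  3.83506e+02 -4.40000e-02  3.40890e+01] 0.278124131606603
far r [np.float64(34.9), np.float64(35.3), np.float64(36.0), np.float64(34.9)] implied console yaw [-0.079 -0.056 -0.058 -0.036]
 line world -0.3247238080422848 tip dir -0.31075238014583
 fit centre,yaw,r [ 5.88520e+02  3.79795e+02 -5.40000e-02  3.45670e+01] 0.4511342485213845
```

Pointers agree with the marks: near on two dots (crop (205,229)), far on three dots (crop (140,553)), both within about 0.01–0.02 rad. Now the keys.

Request:
apply_moves(targets=[[-1,[-0.67,-0.83,0],[0,0,0]],[-1,[0,0,0.8],[0,0,0]],[-1,[0,0,0.8],[0,0,0]],[-1,[0,0,0.6],[0,0,0]],[-1,[0,0,0.3],[0,0,0]],[-1,[0,0,0],[0,0,0]],[-1,[0,0,0],[0,0,0]],[-1,[0,0,0],[0,0,0]]])

```text
t: 47.1
ee_pos: [600.2, 292.7, 102.1]
orientation: [-0.003, 3.139, 0.002]
ft_force: [-0.4, -0.5, 0.3]
width: 11.4
grasp_force: 0.0
```

Request:
apply_moves(targets=[[-1,[0,0,0],[0,0,0]],[-1,[0,0,0],[0,0,0]],[-1,[0,0,0],[0,0,0]],[-1,[0,0,0],[0,0,0]]])

```text
t: 47.6
ee_pos: [599.3, 292.2, 100.5]
orientation: [0.003, -3.141, 0.0]
ft_force: [0.9, -0.7, -0.2]
width: 0.5
grasp_force: 0.0
```

Run:
```python
from h import *
o=ctrl.get_obs();print(o['width'],o['ft_force']);go(598.5,293,75,0);d=wrist('w13.png')
px=d['pixels'];cv2.imwrite('pics/w13c.png',cv2.resize(px[120:360,180:440],(650,600),interpolation=cv2.INTER_CUBIC))
```

```text
0.5066127606057299 [ 0.85611581 -0.74401138 -0.15124184]
head 0.002 turn units 0.001 shift units [0.016 0.016 0.511] pos [599.3 292.2 100.5]
```

View pics/w13c.png

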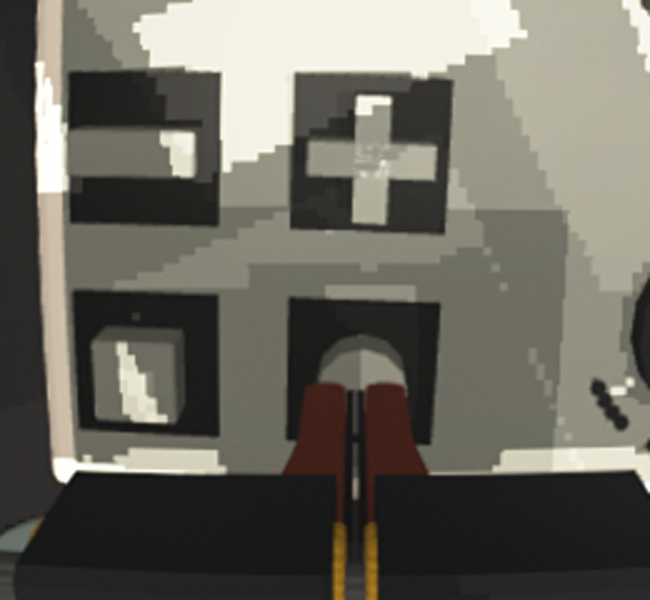

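The closed fingertips stand over the round key (crop (357,390)); the cross key at (372,158) is well clear.

Request:
apply_moves(targets=[[-1,[0.01,0.01,0.4],[0,0,0]],[-1,[0,0,0.1],[0,0,0]],[-1,[0,0,0.06],[0,0,0]],[-1,[0,0,0.06],[0,0,0]],[-1,[0,0,0.03],[0,0,0]],[-1,[0,0,0],[0,0,0]],[-1,[0,0,0],[0,0,0]]])

```text
t: 48.52
ee_pos: [598.5, 292.6, 69.2]
orientation: [0.003, -3.141, 0.0]
ft_force: [-6.0, -2.3, 10.5]
width: 0.6
grasp_force: 5.2
```

Request:
apply_moves(targets=[[-1,[0,0,0.015],[0,0,0]],[-1,[0,0,0],[0,0,0]],[-1,[0,0,0],[0,0,0]]])

```text
t: 48.9
ee_pos: [598.6, 292.6, 69.1]
orientation: [0.003, -3.141, 0.0]
ft_force: [-6.7, -3.9, 14.2]
width: 0.4
grasp_force: 7.3
```

Request:
apply_moves(targets=[[-1,[0,0,-0.2],[0,0,0]],[-1,[0,0,-0.5],[0,0,0]],[-1,[0,0,0],[0,0,0]],[-1,[0,0,0],[0,0,0]],[-1,[0,0,0],[0,0,0]]])

```text
t: 49.52
ee_pos: [598.3, 292.5, 101.2]
orientation: [0.003, -3.14, 0.001]
ft_force: [0.6, 1.0, -0.4]
width: 0.0
grasp_force: 0.0
```

Run:
```python
from h import *
go(547.4,245.7,75,0)
```

```text
head 0.002 turn units 0.001 shift units [ 1.018 -0.936  0.525] pos [598.3 292.5 101.2]
```

Request:
apply_moves(targets=[[-1,[0.51,-0.47,0],[0,0,0]],[-1,[0.508,-0.466,0],[0,0,0]],[-1,[0,0,0],[0,0,0]],[-1,[0,0,0],[0,0,0]],[-1,[0,0,0.4],[0,0,0]],[-1,[0,0,0.1],[0,0,0]],[-1,[0,0,0],[0,0,0]]])

```text
t: 50.4
ee_pos: [547.6, 245.8, 76.1]
orientation: [0.003, -3.14, 0.001]
ft_force: [-0.1, 0.8, -0.1]
width: 0.6
grasp_force: 0.0
```

Request:
apply_moves(targets=[[-1,[0,0,0.06],[0,0,0]],[-1,[0,0,0.06],[0,0,0]],[-1,[0,0,0.05],[0,0,0]],[-1,[0,0,0],[0,0,0]],[-1,[0,0,0],[0,0,0]],[-1,[0,0,0],[0,0,0]]])

```text
t: 51.15
ee_pos: [548.3, 246.1, 69.3]
orientation: [-0.003, 3.141, 0.001]
ft_force: [-0.5, -0.1, 4.8]
width: 0.2
grasp_force: 2.7
```

Not yet firmly at the stop, so a little deeper.

Request:
apply_moves(targets=[[-1,[0,0,0.02],[0,0,0]],[-1,[0,0,0.02],[0,0,0]],[-1,[0,0,0],[0,0,0]],[-1,[0,0,0],[0,0,0]]])

```text
t: 51.65
ee_pos: [548.4, 246.1, 68.8]
orientation: [-0.003, 3.141, 0.001]
ft_force: [-5.2, -0.9, 18.7]
width: 0.5
grasp_force: 9.3
```

Request:
apply_moves(targets=[[-1,[0,0,-0.2],[0,0,0]],[-1,[0,0,-0.5],[0,0,0]],[-1,[0,0,0],[0,0,0]],[-1,[0,0,0],[0,0,0]],[-1,[0,0,0],[0,0,0]]])

```text
t: 52.28
ee_pos: [547.4, 245.5, 100.8]
orientation: [0.003, -3.14, 0.001]
ft_force: [1.4, -0.1, 0.2]
width: 0.8
grasp_force: 0.0
```

Run:
```python
from h import *
go(597,244,75,0)
```

```text
head 0.002 turn units 0.001 shift units [-0.992 -0.031  0.515] pos [547.4 245.5 100.8]
```

Request:
apply_moves(targets=[[-1,[-0.5,-0.02,0],[0,0,0]],[-1,[-0.49,-0.01,0],[0,0,0]],[-1,[0,0,0],[0,0,0]],[-1,[0,0,0],[0,0,0]],[-1,[0,0,0.4],[0,0,0]],[-1,[0,0,0.1],[0,0,0]],[-1,[0,0,0],[0,0,0]]])

```text
t: 53.15
ee_pos: [596.5, 244.3, 75.8]
orientation: [0.003, -3.14, 0.001]
ft_force: [0.6, -0.6, 0.2]
width: 0.5
grasp_force: 0.0
```

Request:
apply_moves(targets=[[-1,[0,0,0.06],[0,0,0]],[-1,[0,0,0.06],[0,0,0]],[-1,[0,0,0.05],[0,0,0]],[-1,[0,0,0.015],[0,0,0]],[-1,[0,0,0],[0,0,0]],[-1,[0,0,0],[0,0,0]]])

```text
t: 53.9
ee_pos: [597.8, 244.6, 69.1]
orientation: [-0.003, 3.141, 0.001]
ft_force: [-5.0, -1.1, 12.4]
width: 0.6
grasp_force: 6.4
```

Square is at its stop at 12 N. I release, then press round again.

Request:
apply_moves(targets=[[-1,[0,0,0.01],[0,0,0]],[-1,[0,0,0],[0,0,0]],[-1,[0,0,-0.2],[0,0,0]],[-1,[0,0,-0.5],[0,0,0]],[-1,[0,0,0],[0,0,0]],[-1,[0,0,0],[0,0,0]],[-1,[-0.02,0.49,0],[0,0,0]],[-1,[-0.01,0.49,0],[0,0,0]]])

```text
t: 54.9
ee_pos: [598.8, 294.9, 101.3]
orientation: [0.002, -3.141, 0.0]
ft_force: [0.1, -0.2, -0.5]
width: 0.5
grasp_force: 0.0
```

Request:
apply_moves(targets=[[-1,[0,0,0],[0,0,0]],[-1,[0,0,0],[0,0,0]],[-1,[0,0,0.4],[0,0,0]],[-1,[0,0,0.12],[0,0,0]],[-1,[0,0,0],[0,0,0]]])

```text
t: 55.52
ee_pos: [598.3, 292.7, 74.9]
orientation: [0.002, -3.139, 0.002]
ft_force: [-0.5, -0.7, 0.8]
width: 0.2
grasp_force: 0.5
```

Request:
apply_moves(targets=[[-1,[0,0,0.06],[0,0,0]],[-1,[0,0,0.06],[0,0,0]],[-1,[0,0,0.04],[0,0,0]],[-1,[0,0,0.02],[0,0,0]],[-1,[0,0,0],[0,0,0]],[-1,[0,0,0],[0,0,0]]])

```text
t: 56.28
ee_pos: [599.2, 293.3, 69.0]
orientation: [-0.003, 3.141, -0.0]
ft_force: [-4.0, -4.4, 14.6]
width: 0.3
grasp_force: 7.7
```

Request:
apply_moves(targets=[[-1,[0,0,-0.2],[0,0,0]],[-1,[0,0,-0.5],[0,0,0]],[-1,[0,0,-0.1],[0,0,0]],[-1,[0,0,0],[0,0,0]],[-1,[0.72,-0.13,0],[0,0,0]],[-1,[0.72,-0.13,0],[0,0,0]],[-1,[0.73,-0.13,0],[0,0,0]],[-1,[0,0,0],[0,0,0]]])

```text
t: 57.28
ee_pos: [487.3, 272.8, 105.9]
orientation: [0.004, -3.138, 0.003]
ft_force: [0.4, -0.3, -0.7]
width: 0.1
grasp_force: 0.0
```

Request:
apply_moves(targets=[[-1,[0,0,0],[0,0,0]],[-1,[0,0,0],[0,0,0]],[-1,[0,0,0.4],[0,0,0]],[-1,[0,0,0.2],[0,0,0]],[-1,[0,0,0],[0,0,0]],[-1,[0,0,0],[0,0,0]]])

```text
t: 58.02
ee_pos: [490.9, 273.9, 77.3]
orientation: [-0.003, 3.141, 0.0]
ft_force: [0.6, -0.8, 0.5]
width: 0.6
grasp_force: 0.0
```

Request:
apply_moves(targets=[[-1,[0,0,0.06],[0,0,0]],[-1,[0,0,0.06],[0,0,0]],[-1,[0,0,0.05],[0,0,0]],[-1,[0,0,0.03],[0,0,0]],[-1,[0,0,0],[0,0,0]],[-1,[0,0,0],[0,0,0]]])

```text
t: 58.78
ee_pos: [491.2, 274.1, 68.9]
orientation: [-0.003, 3.14, 0.001]
ft_force: [-2.4, -2.1, 18.5]
width: 0.6
grasp_force: 9.4
```

Request:
apply_moves(targets=[[-1,[0,0,-0.2],[0,0,0]],[-1,[0,0,-0.9],[0,0,0]],[-1,[0,0,-0.9],[0,0,0]],[-1,[0,0,-0.6],[0,0,0]],[-1,[0.2,-0.9,0],[0,0,0]],[0,[0.2,-0.9,0],[0,0,0]],[1,[0.2,-0.9,0],[0,0,0]],[1,[0.2,-0.9,0],[0,0,0]]])

```text
t: 59.78
ee_pos: [449.9, 92.4, 196.9]
orientation: [0.004, -3.141, 0.0]
ft_force: [0.3, -0.4, -0.2]
width: 27.1
grasp_force: 0.0
```

Request:
apply_moves(targets=[[1,[0.2,-0.9,0],[0,0,0]],[1,[0.2,-0.9,0],[0,0,0]],[1,[0.2,-0.9,0],[0,0,0]],[1,[0.2,-0.9,0],[0,0,0]],[1,[0.2,-0.9,0],[0,0,0]],[1,[0.2,-0.9,0],[0,0,0]],[1,[0.2,-0.9,0],[0,0,0]],[1,[0.2,-0.9,0],[0,0,-0.078]]])

```text
t: 60.78
ee_pos: [370.6, -267.7, 197.0]
orientation: [0.199, -3.135, -0.001]
ft_force: [0.7, -1.4, 0.1]
width: 87.6
grasp_force: 0.0
```

Request:
apply_moves(targets=[[1,[0,-0.9,0],[0,0,0]],[1,[0,0,0],[0,0,0]],[1,[0,0,0],[0,0,0]],[1,[0,0,0],[0,0,0]]])

```text
t: 61.28
ee_pos: [376.7, -309.8, 196.9]
orientation: [0.197, -3.135, -0.001]
ft_force: [0.4, -0.3, -0.2]
width: 88.0
grasp_force: 0.0
```

Run:
```python
from h import *
d=wrist('w14.png');runpts(d);print(pose()[:3,3],ctrl.get_obs()['t'])
t=im('top')['pixels']
a=cv2.resize(d['pixels'][230:360,180:440],(520,260),interpolation=cv2.INTER_CUBIC)
b=cv2.resize(t[170:310,80:210],(316,340),interpolation=cv2.INTER_CUBIC);c=cv2.resize(t[200:320,390:540],(425,340),interpolation=cv2.INTER_CUBIC)
out=np.zeros((600,741,3),np.uint8);out[:260,:520]=a;out[260:,:316]=b;out[260:,316:741]=c;cv2.imwrite('pics/fin.png',out)
```

```text
72 exp tail z26 [array([367.5, 291.9]), array([407.5, 291.3])]
-72 exp tail z26 [array([221.6, 290.6]), array([261. , 291.5])]
exp front corner z20 [199.7 269.3]
exp front corner z20 [429.9 270. ]
[ 376.90624794 -309.88330387  197.00090143] 61.325
```

View pics/fin.png

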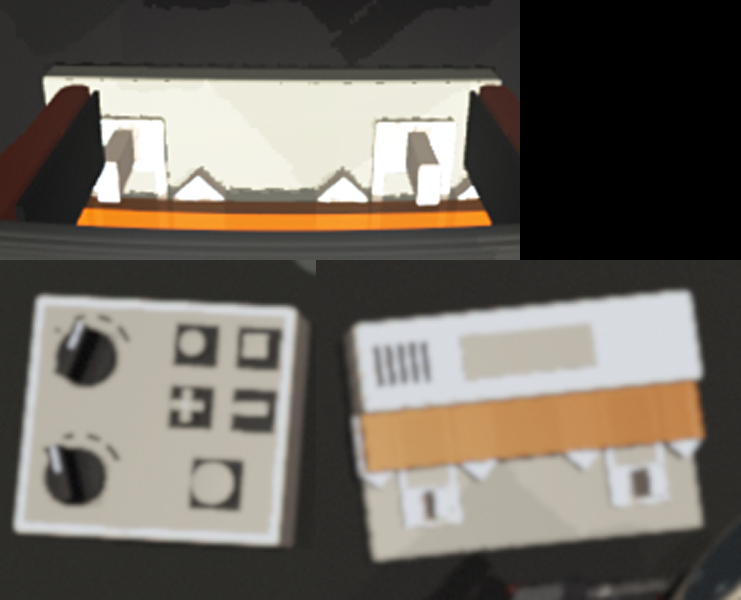

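Final check: both cassettes sit straight at home (top-view tails about 20 mm from the ledge front, as they should be), the selectors are on their marks, and the gripper touches nothing.

```bash
python3 -c "
from workcell import ctrl
print(ctrl.close_job())"
```

```text
the job is handed in; nothing more can be done
None
```

The job is handed in: two cassettes were on the bench and both are fully home (left and right bays). The far selector is on three dots and the near one on two, and the keys were pressed round, oblong, square, round, start; the right cassette was knocked once and reseated.

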